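Hang the picking cup on the specimen tray and butt it against the stop

TASK

Pick up the metal picking cup by its grip tab and lower its hook over the near side board of the wooden specimen tray, on the longer free stretch of board and clear of the steel stop clamped there by at least the hook's own width. With the hook riding on the board, slide it along to the stop until it butts against it, then let go so that the cup hangs there upright by its hook. The hook's height on the cup is set differently each time, so lower and slide by feel: press only lightly on board and stop, do not drop the cup, and leave the bones, jar and brush alone.

Things in the scene. Friction and masses are not known exactly. Their poses are not given: they have to be found in the camera images.
- cup: Open two-part sheet-metal cup, 60 (x) x 70 (y) x 55 mm high, 0.26 to 0.39 kg with its hook, standing on the bench. Origin: centre of its underside; z up; +x is its back with the hook, which must face the tray. Hung fully home its origin is 159 to 168 mm on the -x side of the tray's origin, 22 to 38 mm above the bench, square to the tray, leaning up to 0.1 rad within the throat's play.
- cup_tab (a point): Where to grip the cup: on its upright tab, an aluminium plate 8 mm thick along the cup's y (grip across y), spanning cup x = -12 to +24 mm and cup z = 53 to 95 mm. This point: cup x = 6, y = 0, z = 80 mm. Axes as the cup's.
- cup_throat (a point): Point at the cup's underside level straight below the middle of its hook's throat: cup x = 41, y = 0, z = 0 mm. The hook is a steel strip 50 mm wide in y: back plate at cup x = 30 to 34, inner leg 48 to 52 flaring to 55 mm at its foot, so the throat, open downwards, is 14 mm wide; leg tip 30 mm below the bridge's underside; bridge 4 mm thick. Its height: see tray_board.
- tray: Fixed wooden specimen tray 260 (x) x 320 (y) x 110 mm high, side boards 10 mm thick, open on top, low card boxes of fossils inside. Origin: centre of its underside; z up; -x is the near side, towards the robot. The near side board has its outer face at x = -130, inner face at x = -120 mm; the cup hangs outside it. Sliding the hook along it drags with up to about 5 N.
- tray_board (a point): Middle of the top edge of the near side board: tray x = -125, y = 0, z = 110 mm. The bridge of the cup's hook comes to rest on this edge. Its underside stands 72 to 88 mm above the cup's underside: the hook is adjustable, its setting differs each time and is not measured; it does not shift under less than 40 N.
- stop: Fixed dark steel stop clamped astride the near side board: block 18 (x) x 20 (y) x 26 mm high above the board. Origin: centre of the block's underside, at the board's top; axes parallel to the tray's. The longer free stretch is on its +y side; the hook butts on its +y face (y = +10 mm), with the cup's origin 35 mm to the +y side of the stop's.
- long_bone: Loose dark fossil bone about 86 mm long, lying in a card box in the tray; leave alone. Origin: middle of its underside.
- short_bone: Loose dark fossil bone about 59 mm long, lying in a card box in the tray; leave alone. Origin: middle of its underside.
- jar: Closed jar, 52 mm across, 70 mm high, standing on the bench; leave alone. Origin: centre of its underside.
- brush: Hand brush lying on the bench to the right of the tray (-y); leave alone. Origin: its underside, about the middle; handle towards its -x.
There are look-alikes about, which are no part of the job. There is more than one size of the cup; the one meant has the size given above.

How it is judged:
On the way, in this order (a step that is already met when the one before it is completed fails the run):
1. the hook is over the near board and rests on it, clear of the stop by a hook's width (the cup's origin 75 mm or more from the stop's) (x of cup in the frame of tray between -0.174 and -0.156 m and height (world z) of cup between 0.012 and 0.048 m and angle between cup's own z axis and vertical below 0.17 rad and angle between the x axis of cup and the x axis of tray, either way round below 0.15 rad and y of cup in the frame of stop above 0.075 m and contact force between cup and tray above 0.8 N), for 0.1 s.
2. on its way to the stop the hook rides on the board (touching it 5 to 25 mm before the stop) (x of cup in the frame of tray between -0.174 and -0.156 m and height (world z) of cup between 0.012 and 0.048 m and angle between cup's own z axis and vertical below 0.17 rad and angle between the x axis of cup and the x axis of tray, either way round below 0.15 rad and y of cup in the frame of stop between 0.04 and 0.06 m and contact force between cup and tray above 0.3 N), for 0.05 s.
3. the hook butts against the stop (over 1 N) while hung on the board (x of cup in the frame of tray between -0.174 and -0.156 m and height (world z) of cup between 0.012 and 0.048 m and angle between cup's own z axis and vertical below 0.17 rad and angle between the x axis of cup and the x axis of tray, either way round below 0.15 rad and contact force between cup and stop above 1 N and contact force between cup and tray above 0.3 N), for 0.1 s.
At the end, for the whole second after the job is handed in: Released and at rest, the cup hangs by its hook on the near board: upright within 0.17 rad, square within 0.15 rad, its origin 156 to 174 mm on the -x side of the tray's and 12 to 48 mm above the bench, the hook within 2.5 mm of the stop (origins 30 to 37.5 mm apart in y) (x of cup in the frame of tray between -0.174 and -0.156 m and height (world z) of cup between 0.012 and 0.048 m and angle between cup's own z axis and vertical below 0.17 rad and angle between the x axis of cup and the x axis of tray, either way round below 0.15 rad and y of cup in the frame of stop between 0.03 and 0.0375 m and contact force between cup and tray above 0.8 N and contact force between cup and the fingers below 0.05 N and linear speed of cup below 0.02 m/s); the robot touches nothing.
It fails at once if the held cup or its hook is pressed on the tray or on the stop with more than 25 N (contact force between cup and the fingers above 0.5 N and (contact force between cup and tray above 25 N or contact force between cup and stop above 25 N)).
It fails at once if the cup is dropped (faster than 0.35 m/s while the fingers do not touch it) (linear speed of cup above 0.35 m/s and contact force between cup and the fingers below 0.05 N).
It fails at once if the long bone, short bone, jar or brush is moved more than 15 mm (distance of any of long_bone, short_bone, jar, brush from where it was at the start of the episode above 0.015 m).
It also fails if it takes over 64 s, if anything falls off the work surface, if the arm or the gripper's body presses on something with over 40 N, if the wrist force passes 120 N, or if a joint passes its speed limit or range.

ROBOT

A 6-joint arm with a two-finger parallel gripper is mounted at the origin on the work surface. World frame = base frame: x ahead of the robot, y to its left, z up, the work surface at z = 0. Lengths are in m, angles in rad, forces in N, time in s.
With the tool pointing down it reaches from about 0.375 to 0.825 m from the base axis. Payload 5.5 kg.
Tool frame: the origin (TCP) lies midway between the tips of the shut fingers; the grasp point (between the pads) lies 19 mm behind it; y points along the fingers, z is the direction in which the jaws open and shut, and the axes are right-handed (so a half turn about y gives the same grasp; the last joint's range is limited). The gripper opens to 85 mm and grips with 20 to 120 N. Pads are 22 mm wide; open, the fingers measure 114 mm over their backs; the gripper's body (76 mm by 85 mm) begins 54 mm behind the grasp point. The pads swing forward as they close: fully open they stand 13 mm farther back than shut.
Start: joints at [-1.228, 0.314, -0.047, 1.21, 0, 1.571], TCP at [0.202, -0.565, 0.231] pointing down, gripper open.
Joint ranges: [-2.67, 2.67], [-0.69, 1.73], [-1.03, 1.25], [-2.08, 2.16], [-1.42, 1.45], [-3.14, 3.14]. Speed limits (rad/s): [2.39, 2.39, 3.01, 3.14, 3.14, 3.14].

INTERFACE

Orientations are given as a unit quaternion [w, x, y, z].
In Python, from bench import telemetry, vision, r gives the robot as it stands.
- The arm moves only by the tool jog_arm, never from a script. Its argument "steps" is text: rows parted by semicolons, each of 5 numbers parted by spaces: the opening in per cent of the stroke, from 0 (shut) to 100 (fully open), then the shift along the tool's x, y, z in cm, then the turn about the tool's y in degrees. A call has 1 to 12 rows; each row is the pose to reach, as a shift and turn from the pose commanded when the call began, along the tool's axes at that moment; what a row does not reach only later rows make up. A row lasts 1/12 s, in which the tool goes at most 41.7 mm and 7.16 degrees, less where a joint would pass 70% of its speed; a pose out of reach is approached as far as the arm can. A call with a gripper value outside its range is refused whole. The fingers move at their own pace and stop on an object; "force" is the grip in N (left out, the last holds). Time passes only in rows, so rows that repeat a pose let the fingers close. It gives the time, the measured TCP pose, the force and the opening at its end, in the units of the state.
- telemetry.read_state(): the state, without advancing time (a new reading comes with each control period).
- vision.snapshot(name): name is "scene" or "top" or "wrist"; returns a dict with "frame" (400x640x3 uint8, blue, green, red), "intrinsics" (3x3 intrinsics, pixels), "D" ([k1, k2, p1, p2, k3] as OpenCV has them; the pictures are not rectified), "view" (4x4, takes a point from world to camera coordinates). Camera axes: x right, y down, z forward; pixel columns grow to the right and rows downward; lengths in m; the calibration is good to about 2 mm. A picture is of the moment at which its call begins. There is no depth.
- r.finish_job(): hands the job in, once; it reports no verdict.
Trained networks look in a picture, given as the dict that the camera call returned (one of the last four; its "shot" number tells which), for a name from the list of things; names that differ only in an ending like _2 or _b are one class to them, and where a whole thing is asked for, a point or a joint stands for the part that bears it (a point fixed in the world has none). Each returns a list of dicts, best first, with "p" (0 to 1); they miss things now and then, are a little off and sometimes report something else, mostly with a low value. They report only what shows in the picture. A call takes as long as a camera call. They do not tell look-alikes from the thing itself.
- vision.recognise(picture, label): "at" ([x, y, z] in m, in world coordinates, good to about 4 mm: the middle of the surface that is visible of it).
The state is a dict: "t": time; "joint_positions": joint angles; "dq": joint speeds; "joint_torque": joint torques, N m; "ee_pos": TCP position; "ee_rot": TCP orientation; "ft_force": force on the tool from outside, world axes, zero at the start; "ft_torque": the same for the moment, N m; "grip_width": finger opening in m.
Only numpy, scipy, OpenCV 4.12 (cv2) and the standard library are available. Lean on these libraries where they do the work, as an engineer would, in place of code of your own. Each camera call takes 0.05 s, during which the arm holds its last target.

## Working session

There is one attempt and no reset: what is moved stays moved. The work goes in short steps, Python scripts to look and compute and a tool call to move; the robot and the scene stay as the last step left them, time stands still between calls to the robot, and variables do not carry over. Pictures are saved under pics/ and viewed, and the job is handed in when it is done.

Besides the shell and the picture viewer there is one more tool, called after "Emit:" in YAML: its name, and indented under it one key for each argument. jog_arm: Moves the arm, as the interface text tells. Its arguments: {"type":"object","properties":{"steps":{"type":"string"},"force":{"type":"number"}},"required":["steps"]}

```bash
mkdir -p pics; ls
python3 - <<'E'
from bench import telemetry, vision, r
import cv2
s=telemetry.read_state(); print(s)
for n in ("scene","top","wrist"):
    p=vision.snapshot(n); cv2.imwrite(f"pics/{n}0.png",p["frame"])
    print(n,p["intrinsics"],p["D"],p["view"])
    for l in (["cup","cup_tab","tray","stop","jar","brush","tray_board","cup_throat","long_bone","short_bone"] if n!="wrist" else ["cup"]):
        try:
            print(n,l,[(round(d["p"],2),[round(float(x),3) for x in d["at"]]) for d in vision.recognise(p,l)])
        except Exception as e: print(l,e)
E
```

```text
pics
{'t': 0.0, 'joint_positions': array([-1.22799216e+00,  3.14209572e-01, -4.80634807e-02,  1.21020268e+00,
       -4.28071139e-05,  1.57079553e+00]), 'dq': array([-0.00197797,  0.00026553, -0.00010522,  0.00039872, -0.00138636,
        0.00013206]), 'joint_torque': array([ 1.43541434e-03, -5.39587605e+01,  3.39751303e+01,  1.89733022e-02,
        9.80083428e-05, -2.03790034e-05]), 'ee_pos': array([ 0.20147226, -0.56455613,  0.23045127]), 'ee_rot': array([ 0.12049106, -0.12072343,  0.69732744, -0.69616248]), 'ft_force': array([ 0.17032756,  0.2922719 , -0.33901599]), 'ft_torque': array([-0.02645661,  0.01190264,  0.02719006]), 'grip_width': 0.08578065678995678}
scene [[428.50851609   0.         317.86133526]
 [  0.         428.50851609 196.49798752]
 [  0.           0.           1.        ]] [-0.0606094  0.         0.         0.         0.       ] [[ 0.14128509  0.98989111 -0.01241388 -0.06780451]
 [ 0.58009694 -0.09294426 -0.80922735 -0.21207319]
 [-0.80220076  0.1071305  -0.58736445  1.55137459]
 [ 0.          0.          0.          1.        ]]
scene cup [(0.91, [0.309, 0.22, 0
[... 1361 characters left out ...]
3, [0.682, -0.077, 0.024])]
top cup_throat [(0.97, [0.421, 0.276, 0.043]), (0.88, [0.303, 0.221, 0.021]), (0.86, [0.379, 0.382, 0.035])]
top long_bone [(0.71, [0.63, -0.147, 0.031])]
top short_bone [(0.44, [0.611, 0.01, 0.032])]
wrist [[336.30495246   0.         319.91369376]
 [  0.         336.30495246 199.06280918]
 [  0.           0.           1.        ]] [-0.0643923  0.         0.         0.         0.       ] [[ 3.35563870e-01 -9.42017406e-01 -3.08649375e-04 -5.98950025e-01]
 [-9.02897737e-01 -3.21722132e-01  2.85079894e-01 -3.60369145e-02]
 [-2.68649522e-01 -9.53838337e-02 -9.58503708e-01  3.80857182e-01]
 [ 0.00000000e+00  0.00000000e+00  0.00000000e+00  1.00000000e+00]]
wrist cup []
```

View pics/scene0.png

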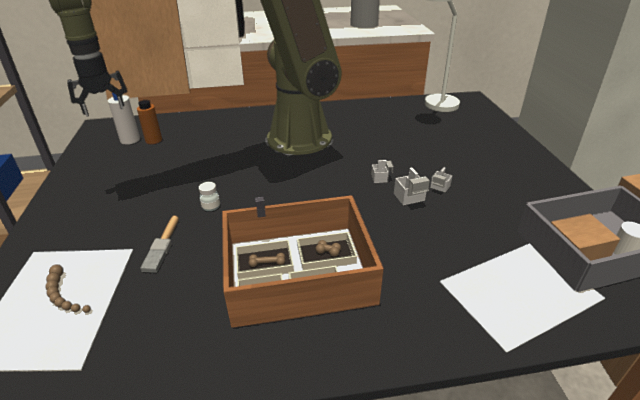

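View pics/top0.png

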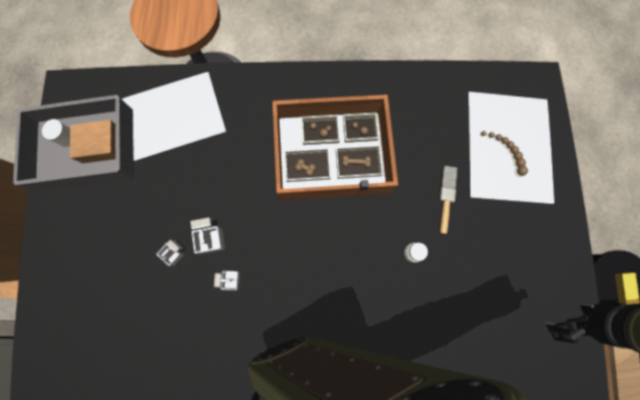

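Run:
```python
import cv2
a=cv2.imread("pics/scene0.png"); b=cv2.imread("pics/top0.png")
cv2.imwrite("pics/crop_s.png",cv2.resize(a[190:380,360:560],None,fx=3.9,fy=3.0,interpolation=cv2.INTER_CUBIC)[:600,:800])
cv2.imwrite("pics/crop_t.png",cv2.resize(b[120:320,130:330],None,fx=3,fy=3,interpolation=cv2.INTER_CUBIC))
```

```text
(no output)
```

View pics/crop_s.png

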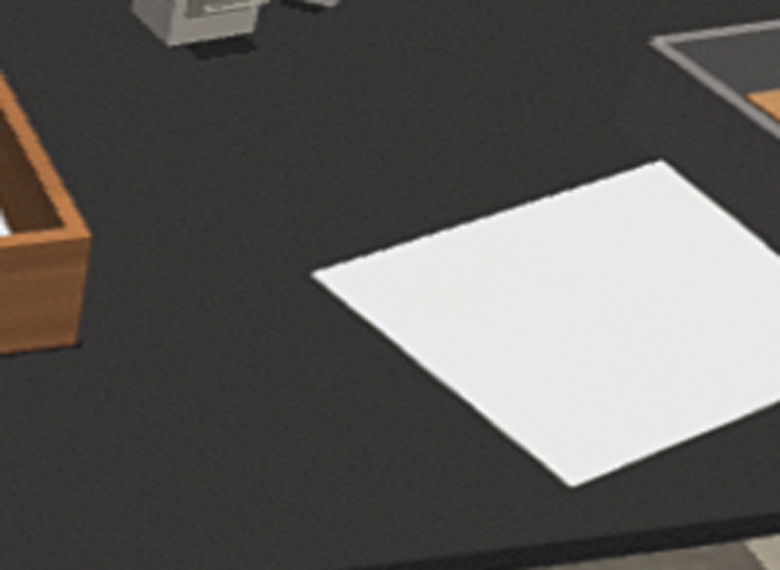

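View pics/crop_t.png

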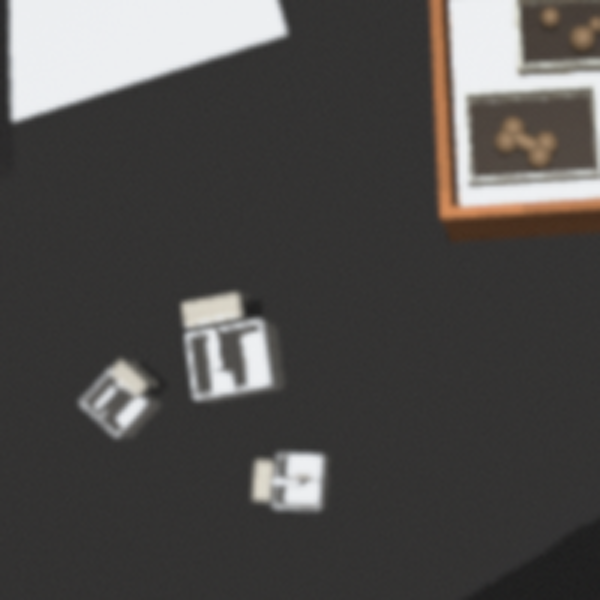

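Three cups show in the top view: the large one at (206,238), small ones at (169,253) and (228,281). I'll check their sizes, which need the 60×70 mm one, by measuring at a known height and taking an enlarged crop.

```bash
cat > h.py <<'E'
import numpy as np, cv2
from bench import telemetry, vision, r
def pix2w(p,uv,z):
    K=p["intrinsics"];D=np.array(p["D"],float);V=p["view"]
    u=cv2.undistortPoints(np.array(uv,float).reshape(-1,1,2),K,D).reshape(-1,2)
    R=V[:3,:3];t=V[:3,3];C=-R.T@t
    d=np.c_[u,np.ones(len(u))]@R
    s=(z-C[2])/d[:,2]
    return C+d*s[:,None]
def proj(p,X):
    V=p["view"];rv,_=cv2.Rodrigues(V[:3,:3])
    q,_=cv2.projectPoints(np.array(X,float).reshape(-1,1,3),rv,V[:3,3],p["intrinsics"],np.array(p["D"],float))
    return q.reshape(-1,2)
def crop(p,x0,y0,x1,y1,f,name):
    cv2.imwrite("pics/"+name,cv2.resize(p["frame"][y0:y1,x0:x1],None,fx=f,fy=f,interpolation=cv2.INTER_CUBIC))
E
python3 - <<'E'
from h import *
import pickle
p=vision.snapshot("scene");q=vision.snapshot("top")
pickle.dump((p,q),open("sn.pkl","wb"))
crop(p,365,145,465,215,8,"c1.png")
crop(q,150,210,250,300,6,"c2.png")
E
```

```text
(no output)
```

View pics/c1.png

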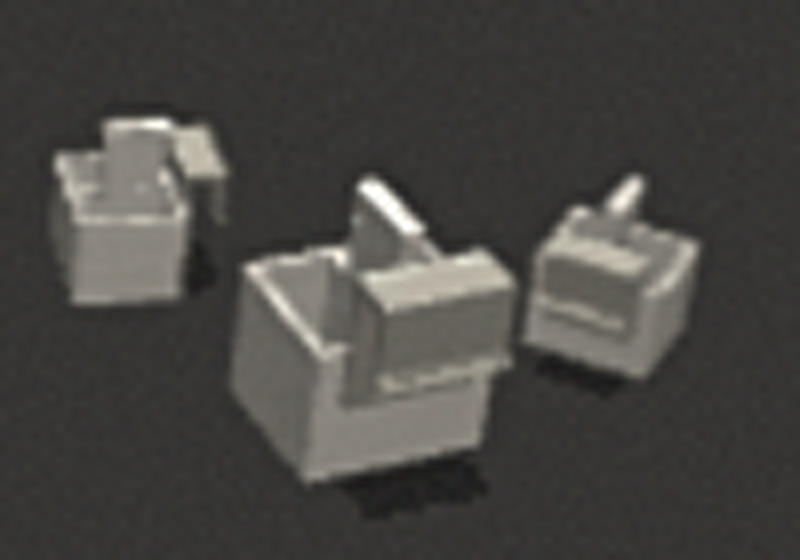

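View pics/c2.png

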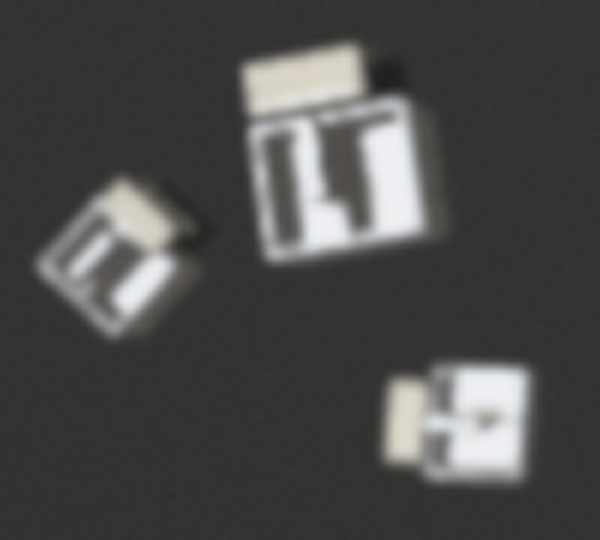

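Run:
```python
from h import *
import pickle
p,q=pickle.load(open("sn.pkl","rb"))
o=np.array([150,210])
for nm,c in {"big":[(249,126),(405,98),(425,237),(272,260)],"rt":[(430,368),(530,370),(525,478),(425,475)],"lf":[(100,197),(175,262),(115,335),(40,265)]}.items():
    w=pix2w(q,np.array(c)/6+o-0.5*0,0.055 if nm=="big" else 0.04)
    print(nm,w.round(4).tolist(),[round(float(np.linalg.norm(w[i]-w[(i+1)%4]))*1000,1) for i in range(4)], w.mean(0).round(4))
w=pix2w(p,np.array([(308,478),(478,440),(232,390)])/8+[365,145],0.0);print(w, np.linalg.norm(w[0]-w[1]),np.linalg.norm(w[0]-w[2]))
crop(q,265,85,405,205,5,"t1.png");crop(p,215,190,385,260,4.6,"t2.png")
```

```text
big [[0.4348, 0.3168, 0.055], [0.446, 0.2459, 0.055], [0.383, 0.2355, 0.055], [0.3742, 0.3043, 0.055]] [71.8, 63.8, 69.4, 61.8] [0.4095 0.2756 0.055 ]
rt [[0.3251, 0.2359, 0.04], [0.3232, 0.1907, 0.04], [0.2756, 0.1926, 0.04], [0.2779, 0.2374, 0.04]] [45.3, 47.6, 44.9, 47.2] [0.3005 0.2141 0.04  ]
lf [[0.4052, 0.3898, 0.04], [0.375, 0.3537, 0.04], [0.3425, 0.3801, 0.04], [0.3747, 0.4163, 0.04]] [47.1, 41.8, 48.4, 40.4] [0.3744 0.385  0.04  ]
[[0.4465171  0.2517124  0.        ]
 [0.43426649 0.31947653 0.        ]
 [0.3900622  0.24018169 0.        ]] 0.06886257837441205 0.05762042066449352
```

View pics/t1.png

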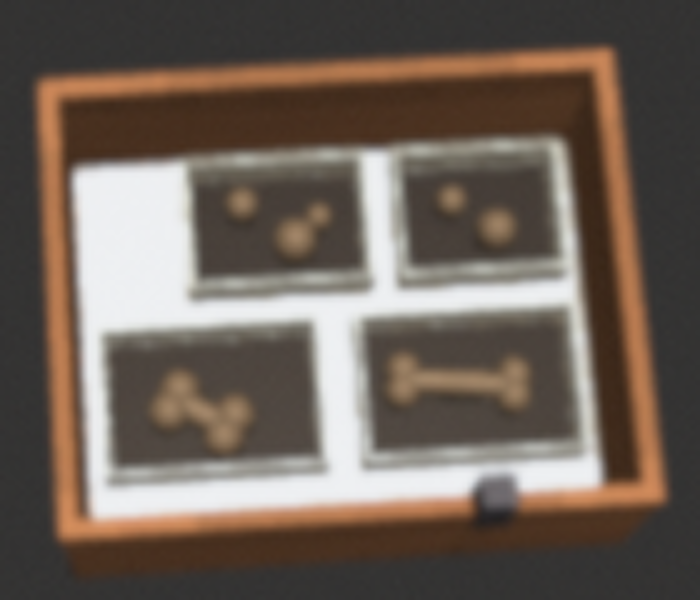

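View pics/t2.png

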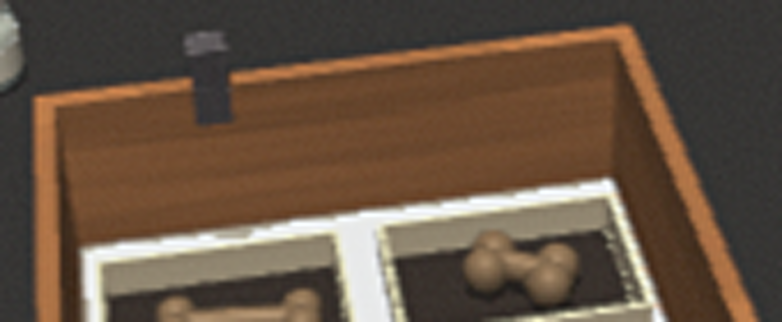

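The large cup (c2 px 249–425) measures 71×63 mm at rim height, so it is the 60×70 one; the others are about 46 mm. Its hook already faces the tray (+x), with yaw of about −10°. Next I fit the poses by model.

```bash
cat >> h.py <<'E'
def T(pose,X):
    x,y,a=pose;X=np.array(X,float);c,s=np.cos(a),np.sin(a)
    return np.c_[x+c*X[:,0]-s*X[:,1],y+s*X[:,0]+c*X[:,1],X[:,2]]
def box(x0,x1,y0,y1,z0,z1):
    c=np.array([(x,y,z) for x in(x0,x1) for y in(y0,y1) for z in(z0,z1)])
    e=[(i,j) for i in range(8) for j in range(i+1,8) if bin(i^j).count("1")==1]
    return c,e
def drawbox(img,p,pose,b,col,f,o,dz=0):
    c,e=box(*b);u=(proj(p,T(pose,c)+[0,0,dz])-o)*f
    for i,j in e: cv2.line(img,tuple(int(round(v)) for v in u[i]),tuple(int(round(v)) for v in u[j]),col,1,cv2.LINE_AA)
E
python3 - <<'E'
from h import *
import pickle
from scipy.optimize import least_squares
p,q=pickle.load(open("sn.pkl","rb"))
def fit(obs,x0):
    f=lambda v:np.concatenate([(proj(c,T(v,m))-u).ravel() for c,m,u in obs])
    r=least_squares(f,x0); 
    for c,m,u in obs: print((proj(c,T(r.x,m))-u).round(1).tolist())
    return r.x
Z=.055
tc=np.array([(249,126),(405,98),(425,237),(272,260)])/6+[150,210]
mt=[(.03,.035,Z),(.03,-.035,Z),(-.03,-.035,Z),(-.03,.035,Z)]
sc=np.array([(308,478),(478,440),(232,390),(323,352),(247,265)])/8+[365,145]
ms=[(.03,-.035,0),(.03,.035,0),(-.03,-.035,0),(.03,-.035,Z),(-.03,-.035,Z)]
a=fit([(q,mt,tc)],[.41,.275,-.17]);print("cup top",a)
a2=fit([(p,ms,sc)],[.41,.275,-.17]);print("cup scene",a2)
cup=fit([(q,mt,tc),(p,ms,sc)],[.41,.275,-.17]);print("cup",cup)
H=.11
tt=np.array([(37,80),(615,48),(667,500),(60,541)])/5+[265,85]
mt=[(.13,.16,H),(.13,-.16,H),(-.13,-.16,H),(-.13,.16,H)]
st=np.array([(35,97),(628,26)])/4.6+[215,190]
ms=[(-.13,-.16,H),(-.13,.16,H)]
print("tray top",fit([(q,mt,tt)],[.65,-.07,0]))
print("tray scene",fit([(p,ms,st)],[.65,-.07,0]))
tray=fit([(q,mt,tt),(p,ms,st)],[.65,-.07,0]);print("tray",tray)
pickle.dump((cup,tray),open("pose.pkl","wb"))
# stop from scene top face center, and top
R=lambda w:(np.linalg.inv([[np.cos(tray[2]),-np.sin(tray[2])],[np.sin(tray[2]),np.cos(tray[2])]])@(w[:,:2]-tray[:2]).T).T
print("stop",R(pix2w(p,np.array([(206,43)])/4.6+[215,190],.136)),R(pix2w(q,np.array([(496,485)])/5+[265,85],.136)), R(pix2w(q,np.array([(497,498)])/5+[265,85],.125)))
E
```

```text
[[0.7, 0.4], [0.0, 0.5], [-0.3, -0.9], [-0.4, -0.0]]
cup top [0.40947895 0.27560307 0.15879552]
[[-0.1, 0.2], [0.3, 0.1], [-0.1, -0.3], [0.1, 0.2], [-0.2, -0.2]]
cup scene [0.41160634 0.28020968 0.18254988]
[[-0.4, 0.4], [-1.2, -0.1], [-1.0, -1.6], [-1.0, -0.2]]
[[-0.9, 0.1], [-0.5, -0.0], [-0.9, -0.5], [-0.7, 0.0], [-1.0, -0.3]]
cup [0.41062674 0.27813882 0.18037368]
[[0.4, 0.1], [-0.6, 0.1], [-0.1, 0.1], [0.2, -0.2]]
tray top [ 0.65987925 -0.07680449  0.04281494]
[[-0.3, 0.0], [0.3, -0.1]]
tray scene [ 0.66433325 -0.07405303  0.04191625]
[[0.2, -0.3], [-0.8, 0.0], [-0.6, -0.1], [-0.3, -0.7]]
[[-0.9, -0.9], [-0.6, -0.8]]
tray [ 0.66076932 -0.07586425  0.03982191]
stop [[-0.12008526 -0.06655483]] [[-0.12252083 -0.06719486]] [[-0.12691374 -0.06887894]]
```

```bash
cat >> h.py <<'E'
from scipy.optimize import least_squares
from scipy.spatial.transform import Rotation as Rn
def unc(c,f,o): return (np.array(c,float)+.5)/f-.5+np.array(o,float)
def fit(obs,x0,show=True):
    f=lambda v:np.concatenate([(proj(c,T(v,m))-u).ravel() for c,m,u in obs])
    r=least_squares(f,x0)
    if show: print("rms px",np.sqrt(np.mean(r.fun**2)).round(2),r.x.round(4))
    return r.x
def tool():
    s=telemetry.read_state();q=s["ee_rot"];R=Rn.from_quat([q[1],q[2],q[3],q[0]]).as_matrix()
    return s,np.array(s["ee_pos"]),R
def tofr(pose,w):
    c,s=np.cos(pose[2]),np.sin(pose[2]);d=np.atleast_2d(w)[:,:2]-pose[:2]
    return np.c_[c*d[:,0]+s*d[:,1],-s*d[:,0]+c*d[:,1]]
E
python3 - <<'E'
from h import *
import pickle
p,q=pickle.load(open("sn.pkl","rb"))
Z=.055
tc=unc([(249,126),(405,98),(425,237),(272,260)],6,[150,210])
mt=[(.03,.035,Z),(.03,-.035,Z),(-.03,-.035,Z),(-.03,.035,Z)]
sc=unc([(308,478),(478,440),(232,390),(323,352),(247,265)],8,[365,145])
ms=[(.03,-.035,0),(.03,.035,0),(-.03,-.035,0),(.03,-.035,Z),(-.03,-.035,Z)]
x0=[.41,.275,.17]
fit([(q,mt,tc)],x0);fit([(p,ms,sc)],x0)
cup=fit([(q,mt,tc),(p,ms,sc)],x0)
H=.11
tt=unc([(37,80),(615,48),(667,500),(60,541)],5,[265,85])
mt=[(.13,.16,H),(.13,-.16,H),(-.13,-.16,H),(-.13,.16,H)]
st=unc([(35,97),(628,26)],4.6,[215,190])
ms=[(-.13,-.16,H),(-.13,.16,H)]
fit([(q,mt,tt)],[.65,-.07,0]);fit([(p,ms,st)],[.65,-.07,0])
tray=fit([(q,mt,tt),(p,ms,st)],[.65,-.07,0])
pickle.dump((cup,tray),open("pose.pkl","wb"))
print("stop",tofr(tray,pix2w(p,unc([(206,43)],4.6,[215,190]),.136)),tofr(tray,pix2w(q,unc([(496,485)],5,[265,85]),.136)))
def ov(c,b,o1,f,name,ys):
    x0,y0,x1,y1=b
    img=cv2.resize(c["frame"][y0:y1,x0:x1],None,fx=f,fy=f,interpolation=cv2.INTER_CUBIC);o=np.array([x0,y0])
    return img,o
img=cv2.resize(p["frame"][145:245,215:465],None,fx=3.1,fy=3.1,interpolation=cv2.INTER_CUBIC);o=[215,145]
img2=cv2.resize(q["frame"][85:265,150:405],None,fx=3,fy=3,interpolation=cv2.INTER_CUBIC);o2=[150,85]
for im,c,f,oo in ((img,p,3.1,o),(img2,q,3,o2)):
    drawbox(im,c,cup,(-.03,.03,-.035,.035,0,.055),(0,255,0),f,oo)
    drawbox(im,c,cup,(-.012,.024,-.004,.004,.053,.095),(0,0,255),f,oo)
    drawbox(im,c,tray,(-.13,.13,-.16,.16,.11,.11),(255,255,0),f,oo)
    drawbox(im,c,tray,(-.12,.12,-.15,.15,.11,.11),(255,255,0),f,oo)
    drawbox(im,c,tray,(-.134,-.116,-.067-.01,-.067+.01,.11,.136),(255,0,255),f,oo)
cv2.imwrite("pics/o1.png",img);cv2.imwrite("pics/o2.png",img2)
s,P,R=tool();print(P,R.round(3))
E
```

```text
rms px 0.49 [0.4106 0.2768 0.1589]
rms px 0.18 [0.4093 0.2796 0.183 ]
rms px 0.51 [0.4106 0.2782 0.1704]
rms px 0.29 [ 0.661  -0.0758  0.0429]
rms px 0.15 [ 0.6626 -0.0749  0.0419]
rms px 0.32 [ 0.6614 -0.0754  0.0418]
stop [[-0.12259062 -0.06753026]] [[-0.12213942 -0.06643335]]
[ 0.201666   -0.56508765  0.23126982] [[-0.942 -0.     0.336]
 [-0.336  0.    -0.942]
 [ 0.    -1.    -0.   ]]
```

View pics/o1.png

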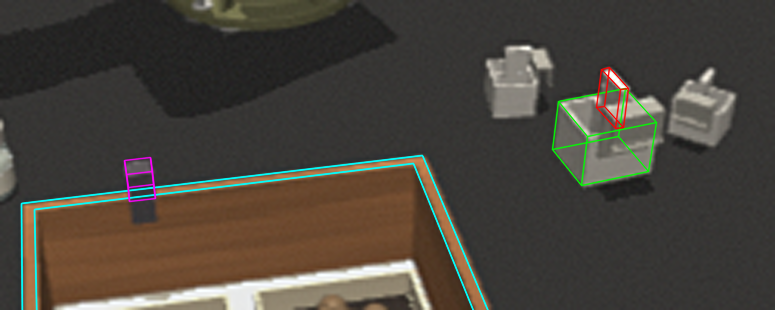

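View pics/o2.png

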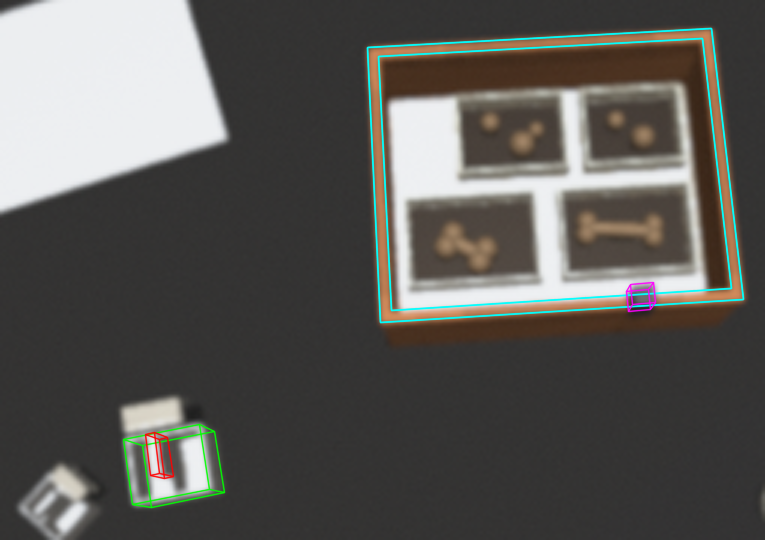

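Overlays agree with the pictures. The cup is at about (0.411, 0.278, yaw 0.170), the tray at (0.661, −0.075, yaw 0.042) and the stop at tray y ≈ −0.067. First I move partway, to see which way the last joint goes.

Emit:
jog_arm:
  steps: "55 -35.6 0 -26 0;55 -35.6 0 -26 0;55 -35.6 0 -26 0;55 -35.6 0 -26 0;55 -35.6 0 -26 0;55 -35.6 0 -26 0;55 -35.6 0 -26 0;55 -35.6 0 -26 0;55 -35.6 0 -26 0;55 -35.6 0 -26 0;55 -35.6 0 -26 0;55 -35.6 0 -26 0"
  force: 60

```text
t: 2.3
ee_pos: [0.4519, -0.1969, 0.2315]
ee_rot: [0.123, -0.122, 0.697, -0.696]
ft_force: [0.6, 0.6, -0.7]
grip_width: 0.047
```

Run:
```python
from h import *
s,P,R=tool();print(s["t"],P,s["joint_positions"].round(3),s["grip_width"],s["ft_force"],R.round(3))
```

```text
2.3 [ 0.4519106  -0.19689702  0.23146185] [-4.120e-01  1.120e-01 -2.990e-01  1.159e+00  2.000e-03  2.381e+00] 0.04702470394652766 [ 0.591819    0.56082989 -0.68418737] [[-0.94   0.001  0.341]
 [-0.341  0.001 -0.94 ]
 [-0.002 -1.    -0.001]]
```

Joint 6 rises along with joint 1, so I'll use the half-turn grasp (turn −170°).

Emit:
jog_arm:
  steps: "55 -13.2 0 -46.2 -84;55 -13.2 0 -46.2 -84;55 -13.2 0 -46.2 -84;55 -13.2 0 -46.2 -84;55 -13.2 0 -46.2 -84;55 -13.2 0 -46.2 -84;55 -13.2 0 -46.2 -84;55 -13.2 0 -46.2 -84;55 -13.2 0 -46.2 -84;55 -13.2 0 -46.2 -84;55 -13.2 0 -46.2 -84;55 -13.2 0 -46.2 -84"

```text
t: 3.3
ee_pos: [0.4183, 0.2825, 0.2314]
ee_rot: [0.558, -0.557, 0.435, -0.435]
ft_force: [0.4, -0.3, 0.8]
grip_width: 0.0471
```

Run:
```python
from h import *
s,P,R=tool();print(s["t"],P,s["joint_positions"].round(3),R.round(3))
print("yaw of tool z",np.degrees(np.arctan2(R[1,2],R[0,2])))
```

```text
3.3 [0.41832884 0.28246321 0.23144169] [ 5.930e-01  1.340e-01 -2.740e-01  1.162e+00  1.000e-03  1.918e+00] [[ 0.244  0.001  0.97 ]
 [-0.97   0.002  0.244]
 [-0.001 -1.     0.001]]
yaw of tool z 14.116837343979382
```

Emit:
jog_arm:
  steps: "55 0.3 0 -0.3 -85.6;55 0.3 0 -0.3 -85.6;55 0.3 0 -0.3 -85.6;55 0.3 0 -0.3 -85.6;55 0.3 0 -0.3 -85.6;55 0.3 0 -0.3 -85.6;55 0.3 0 -0.3 -85.6;55 0.3 0 -0.3 -85.6;55 0.3 0 -0.3 -85.6;55 0.3 0 -0.3 -85.6;55 0.3 0 -0.3 -85.6;55 0.3 0 -0.3 -85.6"

```text
t: 4.3
ee_pos: [0.4167, 0.2747, 0.2314]
ee_rot: [-0.705, 0.705, 0.059, -0.059]
ft_force: [-0.2, -0.1, 0.5]
grip_width: 0.047
```

Emit:
jog_arm:
  steps: "55 0 4 0 0;55 0 8 0 0;55 0 8 0 0;55 0 8 0 0;55 0 8 0 0"

```text
t: 4.72
ee_pos: [0.4172, 0.2755, 0.1529]
ee_rot: [0.705, -0.705, -0.057, 0.056]
ft_force: [0.2, 0.6, 0.1]
grip_width: 0.047
```

Run:
```python
from h import *
import pickle
cup,tray=pickle.load(open("pose.pkl","rb"))
w=vision.snapshot("wrist");p=vision.snapshot("scene");q=vision.snapshot("top")
s,P,R=tool();print(s["t"],P,s["joint_positions"].round(3),R.round(3),s["ft_force"])
print("yaw of tool z",np.degrees(np.arctan2(R[1,2],R[0,2])), "tab",T(cup,[(.006,0,.08)]))
f=1.25
img=cv2.resize(w["frame"],None,fx=f,fy=f)
drawbox(img,w,cup,(-.03,.03,-.035,.035,0,.055),(0,255,0),f,[0,0])
drawbox(img,w,cup,(-.012,.024,-.004,.004,.053,.095),(0,0,255),f,[0,0])
cv2.imwrite("pics/w1.png",img)
crop(p,365,100,465,215,5,"s1.png")
```

```text
4.8667 [0.41802751 0.27624011 0.15367457] [ 0.584  0.173 -0.411  0.983 -0.     0.423] [[ 0.987  0.003 -0.16 ]
 [ 0.16   0.002  0.987]
 [ 0.004 -1.     0.002]] [-0.12764061  0.18551815 -0.18789938]
yaw of tool z 99.23250925208228 tab [[0.41653242 0.27917286 0.08      ]]
```

View pics/w1.png

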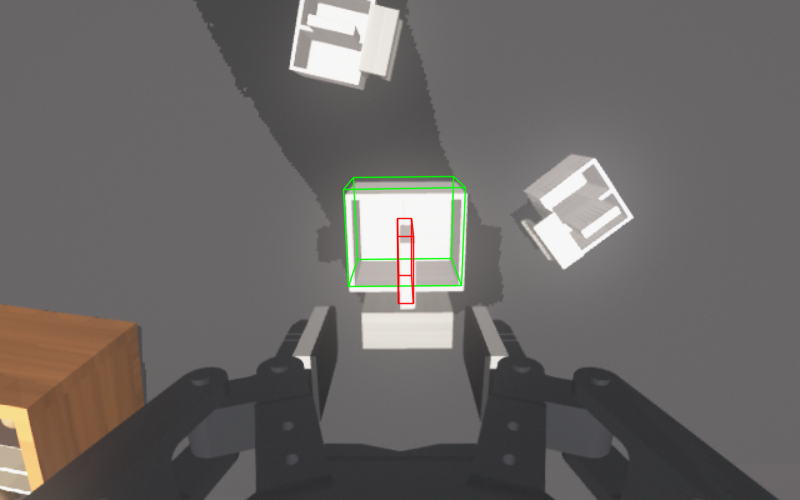

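View pics/s1.png

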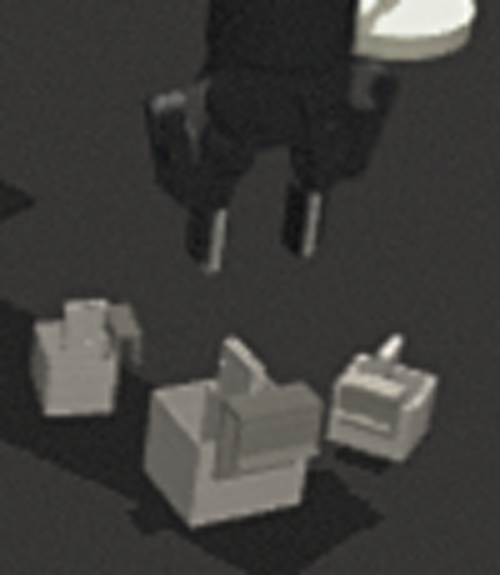

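The wrist view shows the model box on the cup (345–465, 180–290) and the tab at (405, 225–305), centred between the pads (322, 480). I shift about 3 mm along tool z and descend.

Emit:
jog_arm:
  steps: "55 0.1 0 0.3 -0.5;55 0.1 3 0.3 -0.5;55 0.1 6 0.3 -0.5;55 0.1 7.5 0.3 -0.5;55 0.1 9 0.3 -0.5;55 0.1 9 0.3 -0.5;55 0.1 9 0.3 -0.5;55 0.1 9 0.3 -0.5"

```text
t: 5.53
ee_pos: [0.4178, 0.2792, 0.0626]
ee_rot: [0.705, -0.704, -0.061, 0.06]
ft_force: [0.2, 1.0, 0.2]
grip_width: 0.0468
```

Run:
```python
from h import *
import pickle
cup,tray=pickle.load(open("pose.pkl","rb"))
w=vision.snapshot("wrist");p=vision.snapshot("scene")
s,P,R=tool();print(s["t"],P,s["ft_force"])
print("yaw of tool z",np.degrees(np.arctan2(R[1,2],R[0,2])), "tab",T(cup,[(.006,0,.08)]))
f=1.25
img=cv2.resize(w["frame"],None,fx=f,fy=f)
drawbox(img,w,cup,(-.012,.024,-.004,.004,.053,.095),(0,0,255),f,[0,0])
cv2.imwrite("pics/w2.png",img)
crop(p,365,100,465,215,5,"s2.png")
```

```text
5.6333 [0.41799072 0.27923038 0.06279767] [ 0.5928546  -0.28342395  0.9938885 ]
yaw of tool z 99.75006690794719 tab [[0.41653242 0.27917286 0.08      ]]
```

View pics/w2.png

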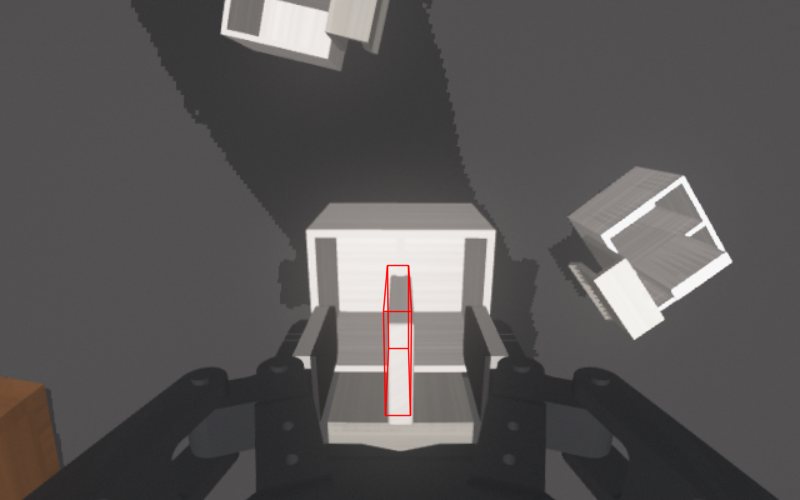

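View pics/s2.png

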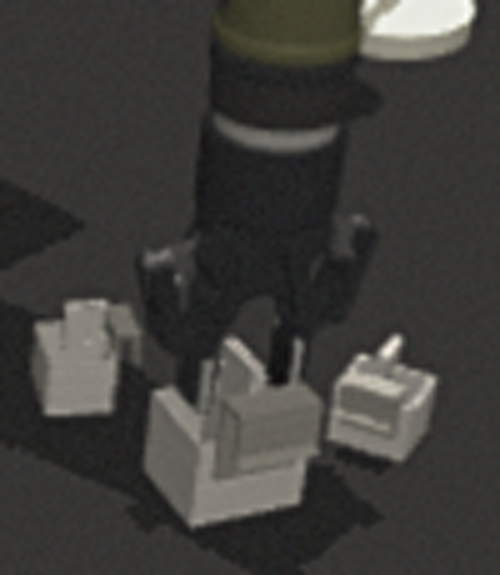

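Tab lies centred between the pads (400 vs 402 px). Close.

Emit:
jog_arm:
  steps: "0 0 0 0 0;0 0 0 0 0;0 0 0 0 0;0 0 0 0 0;0 0 0 0 0;0 0 0 0 0;0 0 0 0 0;0 0 0 0 0;0 0 0 0 0;0 0 0 0 0"
  force: 80

```text
t: 6.47
ee_pos: [0.4172, 0.2787, 0.0618]
ee_rot: [0.705, -0.704, -0.06, 0.06]
ft_force: [-1.0, -1.3, 4.8]
grip_width: 0.007
```

Emit:
jog_arm:
  steps: "0 0 -1 0 0;0 0 -3 0 0;0 0 -6 0 0;0 0 -9 0 0;0 0 -12 0 0;0 0 -14 0 0;0 0 -14 0 0;0 0 -14 0 0"

```text
t: 7.13
ee_pos: [0.4174, 0.2787, 0.2021]
ee_rot: [0.705, -0.704, -0.061, 0.059]
ft_force: [0.6, -0.2, -2.7]
grip_width: 0.0068
```

Run:
```python
from h import *
w=vision.snapshot("wrist");p=vision.snapshot("scene")
s,P,R=tool();print(s["t"],P,s["ft_force"],s["grip_width"],R.round(3))
cv2.imwrite("pics/w3.png",w["frame"])
crop(p,345,40,485,205,3.6,"s3.png")
```

```text
7.2333 [0.4159463  0.27776027 0.19984456] [-0.36155373 -0.28794564 -3.34839567] 0.007072393066820738 [[ 0.986 -0.002 -0.169]
 [ 0.169 -0.001  0.986]
 [-0.002 -1.    -0.001]]
```

View pics/w3.png

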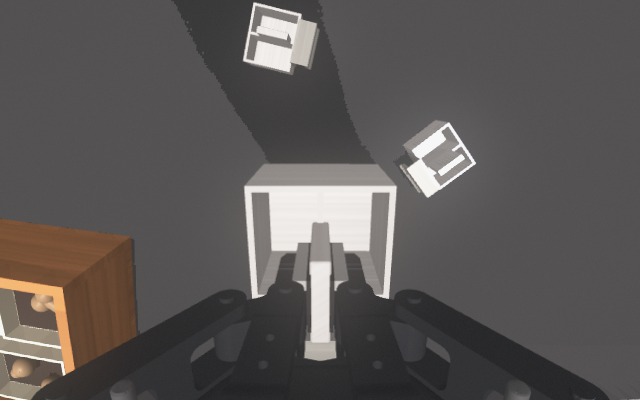

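View pics/s3.png

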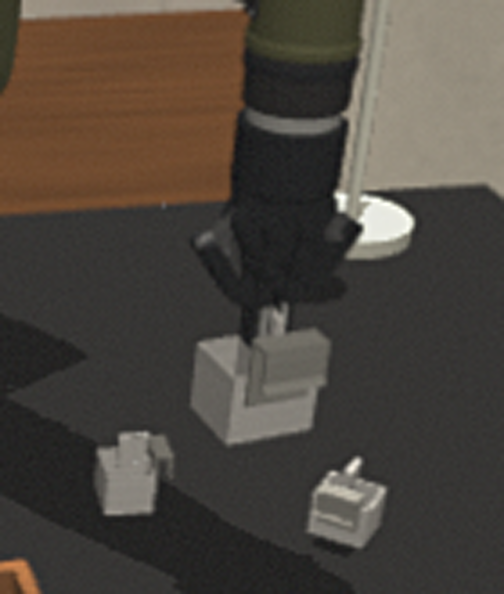

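Emit:
jog_arm:
  steps: "0 0.2 0 -2 0;0 0.4 0 -5 1;0 0.7 0 -9 2;0 1.1 0 -13 3;0 1.4 0 -17 4;0 1.7 0 -21 5;0 2.0 0 -25 6;0 2.4 0 -29 7;0 2.6 0 -32 7.35;0 2.7 0 -33.2 7.35;0 2.7 0 -33.2 7.35;0 2.7 0 -33.2 7.35"

```text
t: 8.23
ee_pos: [0.4985, -0.0442, 0.1997]
ee_rot: [0.707, -0.707, -0.013, 0.015]
ft_force: [0.3, 0.7, -2.2]
grip_width: 0.0072
```

```bash
cat > look.py <<'E'
from h import *
import pickle,sys
cup,tray=pickle.load(open("pose.pkl","rb"))
n=sys.argv[1]
w=vision.snapshot("wrist");p=vision.snapshot("scene");q=vision.snapshot("top")
pickle.dump((w,p,q),open(f"sn{n}.pkl","wb"))
s,P,R=tool();print(s["t"],P,s["ft_force"],s["grip_width"],"yawz",np.degrees(np.arctan2(R[1,2],R[0,2])).round(2))
print("TCP in tray",tofr(tray,P).round(4), "tool x,z",R[:,0].round(3),R[:,2].round(3))
c=tofr(tray,(P+R@np.array([-.0055,0,0])));print("cup in tray est",c.round(4),"rel stop y",(c[0,1]+.067).round(4))
cv2.imwrite(f"pics/w_{n}.png",w["frame"])
crop(p,215,95,395,235,4.2,f"s_{n}.png")
crop(q,260,120,410,240,5,f"t_{n}.png")
E
python3 look.py a
```

```text
8.3833 [ 0.49892044 -0.0429048   0.20062544] [-0.18760601  0.88727782 -1.8848549 ] 0.007022703500845282 yawz 92.49
TCP in tray [[-0.1609  0.0393]] tool x,z [ 0.999  0.043 -0.002] [-0.043  0.999  0.001]
cup in tray est [[-0.1664  0.0393]] rel stop y 0.1063
```

View pics/s_a.png

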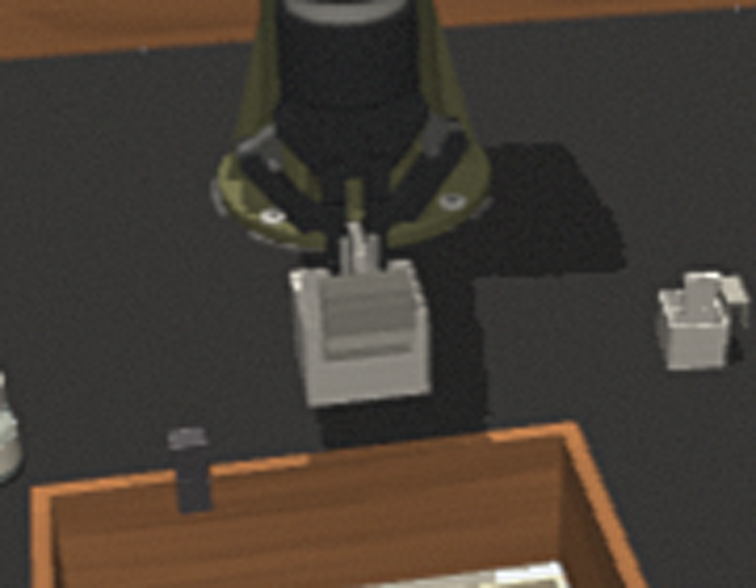

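View pics/t_a.png

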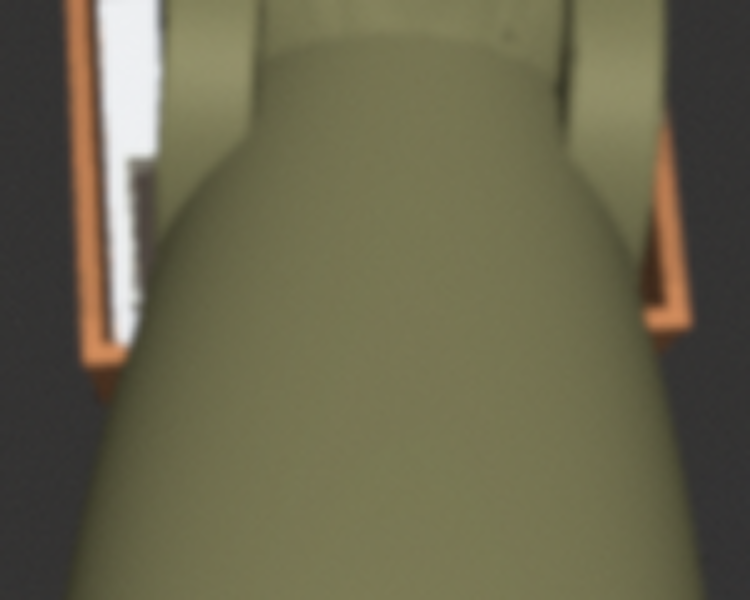

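View pics/w_a.png

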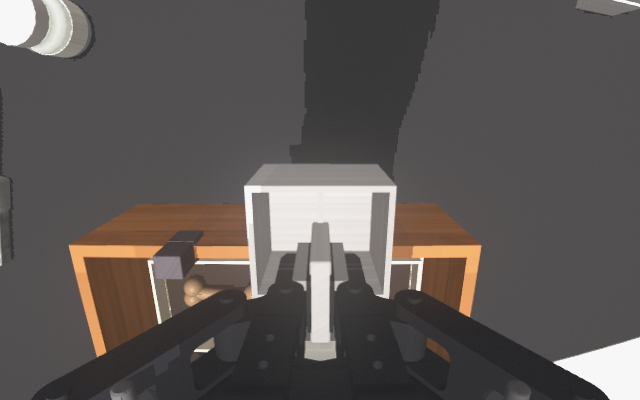

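Run:
```python
from h import *
import pickle
w,p,q=pickle.load(open("sna.pkl","rb"))
crop(w,65,150,265,290,4,"wa1.png");crop(w,235,150,405,300,4,"wa2.png");crop(w,375,190,495,290,5,"wa3.png")
```

View pics/wa1.png

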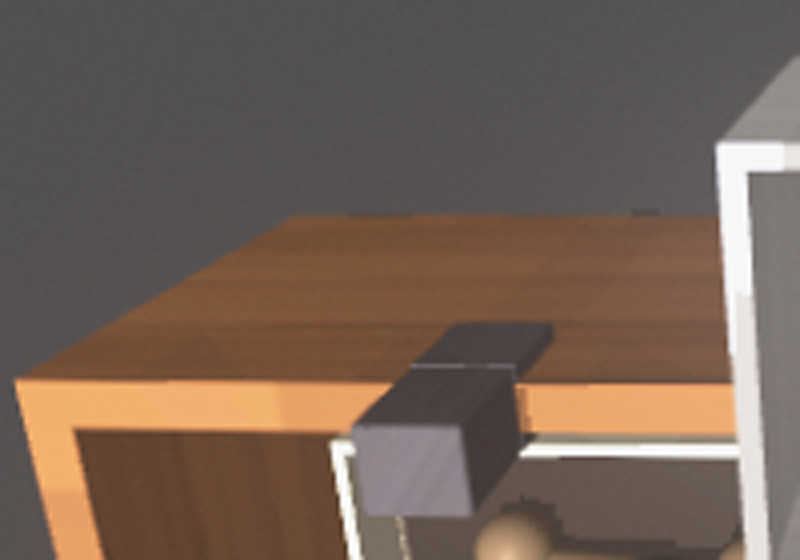

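View pics/wa2.png

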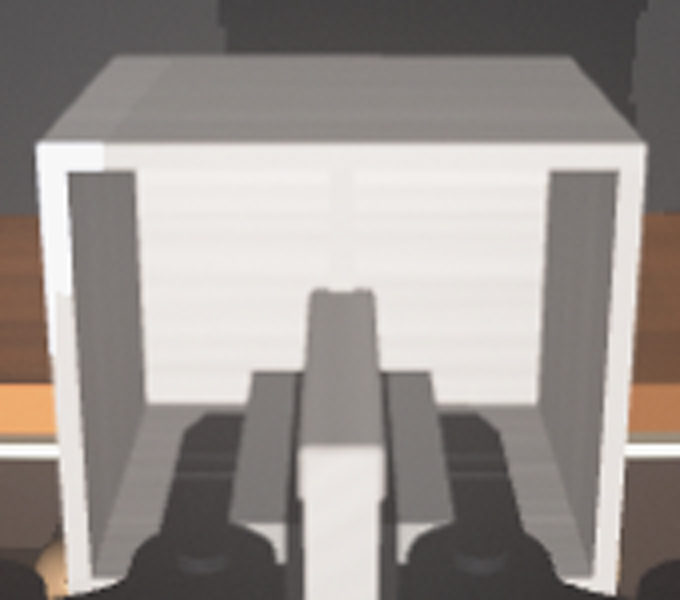

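View pics/wa3.png

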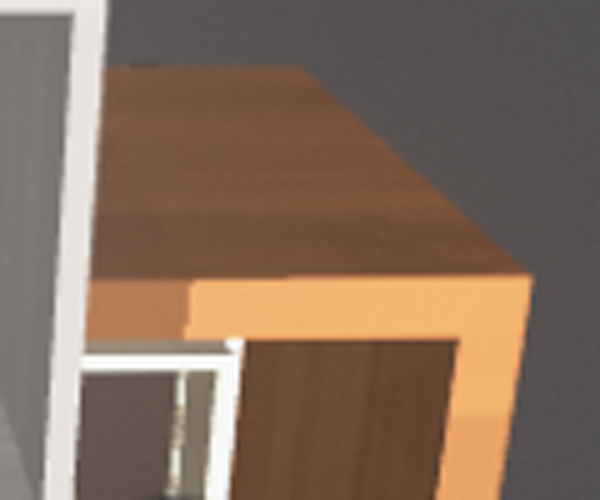

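Run:
```python
from h import *
import pickle
w,p,q=pickle.load(open("sna.pkl","rb"))
def T4(v,m): return T(v[:3],m)+[0,0,v[3]]
def fit4(m,u,x0,mask=None):
    r=least_squares(lambda v:(proj(w,T4(v,m))-u).ravel(),x0);print(r.x.round(4),"res",(proj(w,T4(r.x,m))-u).round(1).tolist());return r.x
Z=.055
o=[235,150]
m=[(-.03,.035,Z),(-.03,-.035,Z),(-.03,.035,0),(-.03,-.035,0),(-.012,.004,.095),(-.012,-.004,.095)]
u=unc([(645,143),(37,143),(570,55),(118,55),(383,447),(300,447)],4,o)
# which image side is +y? right side = +y (robot's left)
c=fit4(m,u,[.494,-.044,.04,.138])
mt=[(-.13,-.16,.11),(-.13,-.16,0),(-.12,-.15,.11),(-.13,.16,.11),(-.13,.16,0),(-.12,.15,.11)]
ut=np.r_[unc([(17,380),(292,215),(75,430)],4,[65,150]),unc([(532,277),(303,67),(458,339)],5,[375,190])]
t=fit4(mt,ut,[.66,-.075,.04,0])
print("cup in tray",tofr(t,c[:3]),"dyaw",c[2]-t[2],"dz",c[3]-t[3])
ms=[(.009,-.01,.026),(.009,.01,.026),(-.009,-.01,.026),(-.009,.01,.026)]
us=unc([(355,425),(462,427),(412,365),(515,368)],4,[65,150])
s=fit4(ms,us,[.53,-.14,.04,.11]);print("stop in tray",tofr(t,s),"z",s[3]-t[3]); print("cup rel stop y", tofr(t,c[:3])[0,1]-tofr(t,s)[0,1])
S,P,R=tool();print("cup in tool", R.T@(np.r_[c[:2],c[3]]-P))
pickle.dump(dict(c=c,t=t,s=s),open("wa.pkl","wb"))
```

```text
[ 0.4948 -0.0431  0.0382  0.1394] res [[0.5, 0.2], [-0.1, -0.0], [-0.3, 0.6], [-1.0, 0.5], [1.0, -0.4], [-0.5, -0.4]]
[ 0.6639 -0.0729  0.0414  0.0009] res [[-0.3, 0.2], [1.0, 0.3], [-0.4, -0.5], [0.0, 0.1], [-0.7, 0.2], [0.4, -0.2]]
cup in tray [[-0.16775135  0.03683611]] dyaw -0.003206310688863588 dz 0.1384188500464527
[ 0.5504 -0.1635 -0.3667  0.0624] res [[6.2, -2.5], [1.9, 5.7], [-2.5, -5.6], [-5.4, 2.6]]
stop in tray [[-0.11717169 -0.08579985]] z 0.06146007811793946
cup rel stop y 0.12263596315177827
cup in tool [-4.02430698e-03  6.12739879e-02 -3.35490991e-05]
```

Emit:
jog_arm:
  steps: "0 0.1 1 0 0;0 0.1 2.5 0 0;0 0.1 4 0 0;0 0.1 5 0 0;0 0.1 5.5 0 0;0 0.1 5.5 0 0;0 0.1 5.5 0 0"

```text
t: 8.97
ee_pos: [0.5007, -0.0438, 0.1463]
ee_rot: [0.707, -0.707, -0.015, 0.015]
ft_force: [-0.2, 0.1, -2.2]
grip_width: 0.0068
```

```bash
python3 look.py b
python3 - <<'E'
from h import *
import pickle
w,p,q=pickle.load(open("snb.pkl","rb"))
f=1.25
crop(w,0,150,640,400,1.25,"wb0.png")
crop(w,235,150,405,300,4,"wb2.png")
E
```

```text
9.1167 [ 0.50139178 -0.04416343  0.14713079] [-0.31067438  0.18485306 -2.48216355] 0.006738195856549368 yawz 92.4
TCP in tray [[-0.1585  0.0379]] tool x,z [0.999 0.042 0.002] [-0.042  0.999 -0.   ]
cup in tray est [[-0.164   0.0379]] rel stop y 0.1049
```

View pics/wb0.png

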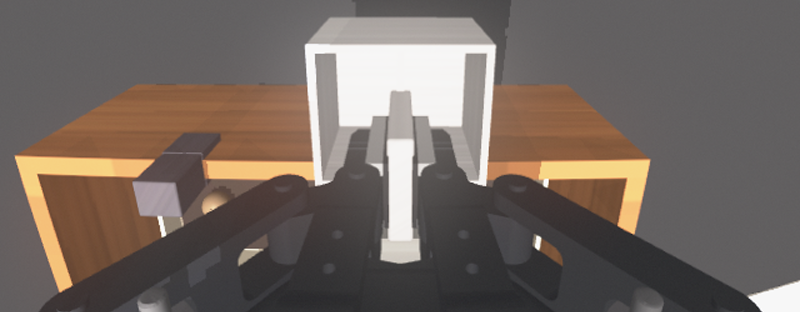

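View pics/wb2.png

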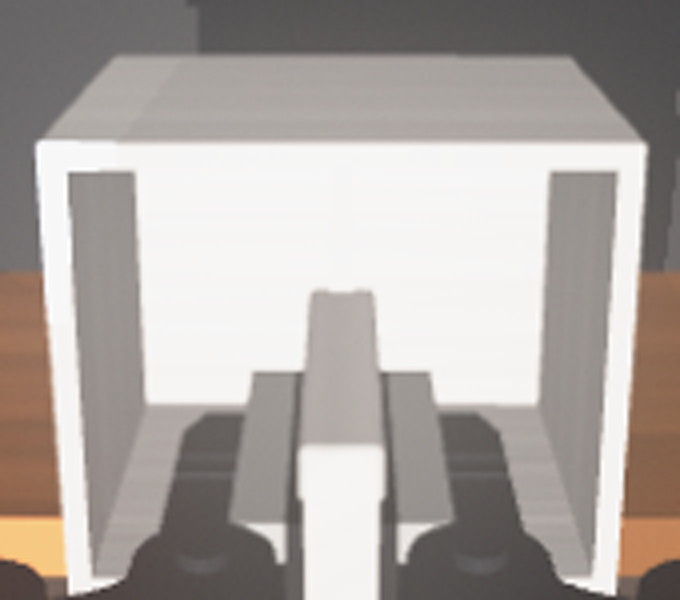

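View pics/s_b.png

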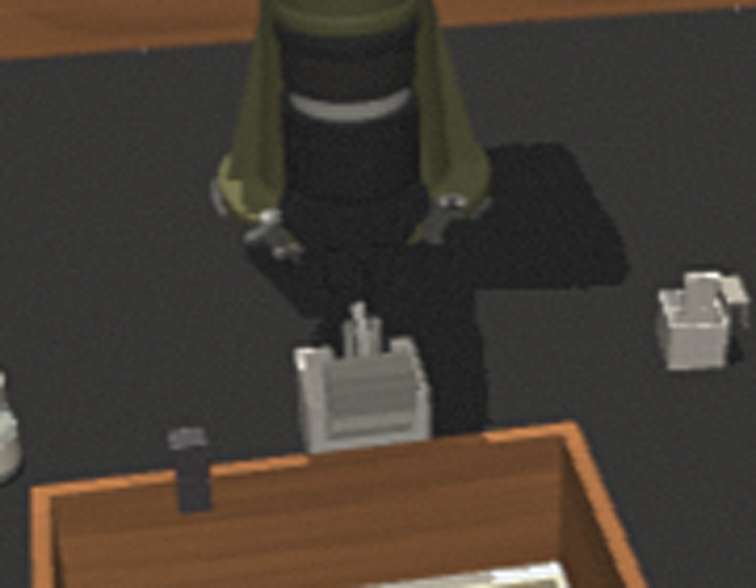

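Run:
```python
from h import *
import pickle
w,p,q=pickle.load(open("snb.pkl","rb"))
a=cv2.resize(w["frame"][205:325,5:200],None,fx=4,fy=4,interpolation=cv2.INTER_CUBIC)
b=cv2.resize(w["frame"][205:325,390:530],None,fx=4,fy=4,interpolation=cv2.INTER_CUBIC)
cv2.imwrite("pics/wb1.png",a);cv2.imwrite("pics/wb3.png",b)
crop(p,280,160,325,210,12,"sb2.png")
```

```text
(no output)
```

View pics/wb1.png

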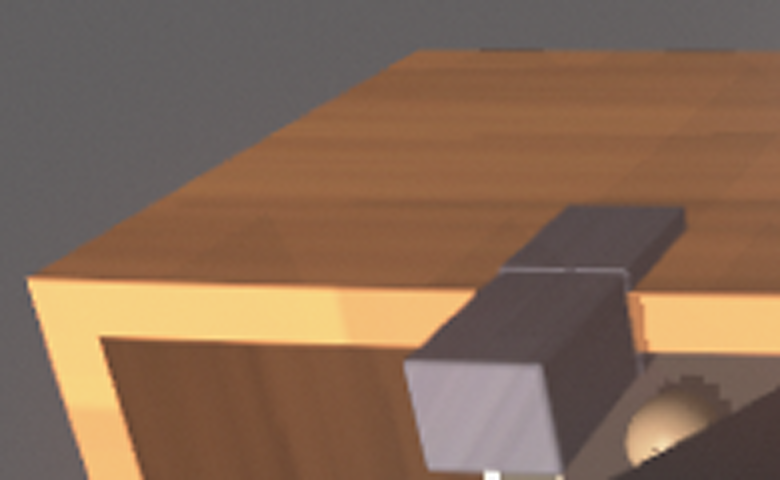

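View pics/wb3.png

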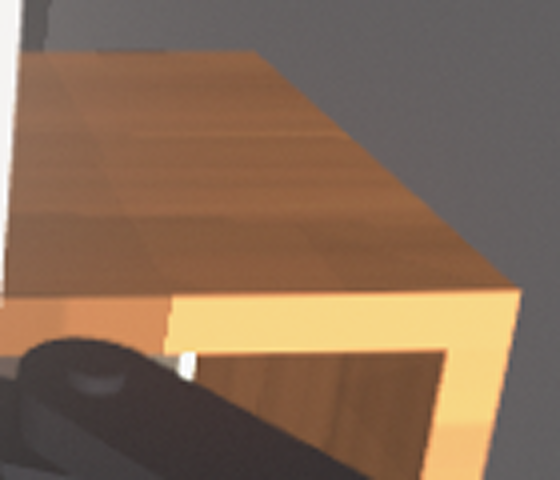

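View pics/sb2.png

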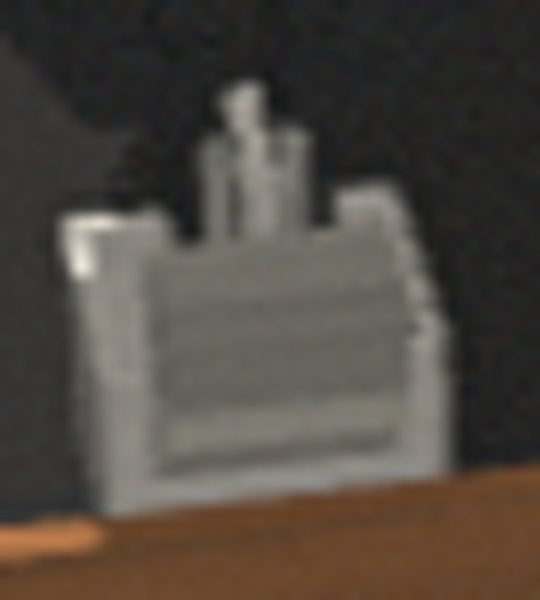

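Run:
```python
from h import *
import pickle
w,p,q=pickle.load(open("snb.pkl","rb"))
def T4(v,m): return T(v[:3],m)+[0,0,v[3]]
def fit4(m,u,x0,cam=w):
    r=least_squares(lambda v:(proj(cam,T4(v,m))-u).ravel(),x0);print(r.x.round(4),"res",(proj(cam,T4(r.x,m))-u).round(1).tolist());return r.x
Z=.055;o=[235,150]
m=[(-.03,.035,Z),(-.03,-.035,Z),(-.03,.035,0),(-.03,-.035,0),(-.012,.004,.095),(-.012,-.004,.095)]
u=unc([(645,143),(37,143),(570,55),(118,55),(383,447),(300,447)],4,o)
c=fit4(m,u,[.494,-.044,.04,.085])
mt=[(-.13,-.16,.11),(-.13,-.16,0),(-.12,-.15,.11),(-.13,.16,.11),(-.13,.16,0),(-.12,.15,.11)]
ut=np.r_[unc([(28,277),(418,51),(102,338)],4,[5,205]),unc([(520,290),(257,52),(446,350)],4,[390,205])]
t=fit4(mt,ut,[.66,-.075,.04,0])
ct=tofr(t,c[:3]);print("cup in tray",ct,"dyaw",c[2]-t[2],"dz",c[3]-t[3])
ms=[(-.009,-.01,.026),(-.009,.01,.026),(.009,-.01,.026),(.009,.01,.026)]
us=unc([(405,362),(543,363),(430,470),(562,472)],4,[5,205])
s=fit4(ms,us,[.53,-.14,.04,.11]);print("stop in tray",tofr(t,s),"z",s[3]-t[3]); print("cup rel stop y", ct[0,1]-tofr(t,s)[0,1])
# hook height from original scene picture
p0,q0=pickle.load(open("sn.pkl","rb"))
cup=fit([(p0,[(.03,-.035,0),(.03,.035,0),(-.03,-.035,0),(.03,-.035,Z),(-.03,-.035,Z)],unc([(308,478),(478,440),(232,390),(323,352),(247,265)],8,[365,145]))],[.41,.275,.17])
uh=unc([(378,303),(515,285),(378,388),(508,362)],8,[365,145])
for h in (.072,.076,.08,.084,.088):
    mh=[(.052,-.025,h+.004),(.052,.025,h+.004),(.055,-.025,h-.03),(.055,.025,h-.03)]
    print(h,(proj(p0,T(cup,mh))-uh).round(1).tolist())
```

```text
[ 0.497  -0.0427  0.0409  0.0856] res [[0.4, 0.2], [0.1, 0.0], [-0.3, 0.4], [-0.8, 0.3], [0.9, -0.3], [-0.6, -0.3]]
[ 0.6639 -0.0729  0.0418  0.0009] res [[0.3, 0.5], [0.4, -0.1], [-0.5, -0.4], [0.1, 0.2], [-0.6, -0.0], [0.3, -0.2]]
cup in tray [[-0.16549595  0.03719767]] dyaw -0.0008520941957089398 dz 0.08476567461000281
[ 0.546  -0.1508  0.0452  0.1045] res [[0.0, -0.3], [-0.4, 0.2], [0.1, -0.2], [0.3, 0.2]]
stop in tray [[-0.12108577 -0.07282784]] z 0.10369844270845059
cup rel stop y 0.11002550828551902
rms px 0.18 [0.4093 0.2796 0.183 ]
0.072 [[1.2, 3.6], [0.1, 2.4], [0.3, 3.7], [-0.1, 3.4]]
0.076 [[1.4, 2.4], [0.3, 1.2], [0.4, 2.5], [0.1, 2.3]]
0.08 [[1.5, 1.2], [0.5, -0.0], [0.6, 1.4], [0.3, 1.1]]
0.084 [[1.7, -0.0], [0.8, -1.2], [0.8, 0.2], [0.5, -0.1]]
0.088 [[1.9, -1.3], [1.0, -2.4], [0.9, -1.0], [0.7, -1.3]]
```

Relative fit: cup at tray x −0.1655, about 107 mm to the +y side of the stop, hook bridge about 83 mm above the underside. Lowering to just above expected contact.

Emit:
jog_arm:
  steps: "0 -0.1 1 0 0;0 -0.1 2 0 0;0 -0.1 2.4 0 0;0 -0.1 2.7 0 0;0 -0.1 3 0 0;0 -0.1 3.3 0 0;0 -0.1 3.6 0 0;0 -0.1 3.8 0 0;0 -0.1 4.0 0 0;0 -0.1 4.0 0 0;0 -0.1 4.0 0 0"

```text
t: 10.03
ee_pos: [0.4997, -0.0442, 0.1063]
ee_rot: [0.707, -0.707, -0.015, 0.015]
ft_force: [0.3, 0.3, -3.2]
grip_width: 0.007
```

```bash
python3 look.py c
python3 - <<'E'
from h import *
import pickle
w,p,q=pickle.load(open("snc.pkl","rb"))
crop(p,270,150,345,215,10,"sc2.png")
E
```

```text
10.1833 [ 0.49985607 -0.0442328   0.10650781] [ 0.27322781  0.07799326 -2.41047145] 0.006768812088799146 yawz 92.39
TCP in tray [[-0.1601  0.0379]] tool x,z [0.999 0.042 0.   ] [-0.042  0.999 -0.   ]
cup in tray est [[-0.1656  0.0379]] rel stop y 0.1049
```

View pics/sc2.png

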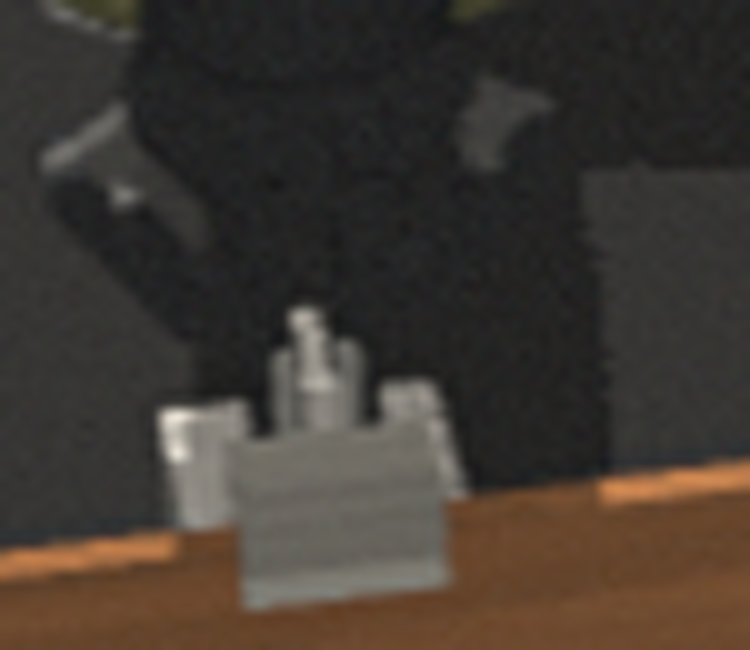

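View pics/w_c.png

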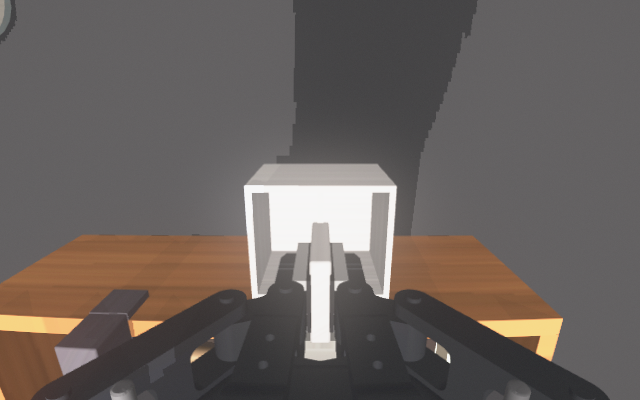

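The hook leg overlaps the board's inner face (scene crop 240–450, 440–605) and the cup body is behind it, with no side force. Creeping down now.

Emit:
jog_arm:
  steps: "0 0 0.3 0 0;0 0 0.5 0 0;0 0 0.7 0 0;0 0 0.9 0 0;0 0 1.0 0 0;0 0 1.1 0 0;0 0 1.1 0 0"

```text
t: 10.77
ee_pos: [0.4995, -0.0442, 0.095]
ee_rot: [0.707, -0.707, -0.015, 0.015]
ft_force: [-0.9, -0.1, -4.0]
grip_width: 0.0069
```

Emit:
jog_arm:
  steps: "0 0 0.05 0 0;0 0 0.1 0 0;0 0 0.15 0 0;0 0 0.2 0 0;0 0 0.2 0 0"

```text
t: 11.18
ee_pos: [0.4997, -0.0442, 0.0932]
ee_rot: [0.707, -0.707, -0.015, 0.015]
ft_force: [-0.3, 0.3, -2.5]
grip_width: 0.0069
```

Emit:
jog_arm:
  steps: "0 0 0.05 0 0;0 0 0.1 0 0;0 0 0.1 0 0"

```text
t: 11.43
ee_pos: [0.4996, -0.0442, 0.0922]
ee_rot: [0.707, -0.707, -0.015, 0.015]
ft_force: [0.4, 0.2, -2.6]
grip_width: 0.0067
```

Emit:
jog_arm:
  steps: "0 0 0.05 0 0;0 0 0.1 0 0;0 0 0.1 0 0"

```text
t: 11.68
ee_pos: [0.4996, -0.0442, 0.0912]
ee_rot: [0.707, -0.707, -0.015, 0.015]
ft_force: [0.0, -0.9, -2.9]
grip_width: 0.0071
```

Emit:
jog_arm:
  steps: "0 0 0.05 0 0;0 0 0.05 0 0"

```text
t: 11.85
ee_pos: [0.4996, -0.0442, 0.0907]
ee_rot: [-0.707, 0.707, 0.015, -0.015]
ft_force: [0.3, 1.0, -2.9]
grip_width: 0.0067
```

Emit:
jog_arm:
  steps: "0 0 0.05 0 0;0 0 0.05 0 0"

```text
t: 12.02
ee_pos: [0.4997, -0.0442, 0.0902]
ee_rot: [0.707, -0.707, -0.015, 0.015]
ft_force: [0.1, -0.0, -3.2]
grip_width: 0.0067
```

Emit:
jog_arm:
  steps: "0 0 0.05 0 0;0 0 0.05 0 0"

```text
t: 12.18
ee_pos: [0.4997, -0.0442, 0.0899]
ee_rot: [-0.707, 0.707, 0.015, -0.015]
ft_force: [-0.2, 0.4, -1.8]
grip_width: 0.0071
```

Emit:
jog_arm:
  steps: "0 0 0.05 0 0;0 0 0.05 0 0"

```text
t: 12.35
ee_pos: [0.4998, -0.0442, 0.0897]
ee_rot: [-0.707, 0.707, 0.015, -0.015]
ft_force: [-2.1, 0.2, 3.5]
grip_width: 0.0067
```

Emit:
jog_arm:
  steps: "0 0 0.05 0 0;0 0 0.05 0 0"

```text
t: 12.52
ee_pos: [0.4998, -0.0442, 0.0896]
ee_rot: [-0.707, 0.707, 0.015, -0.015]
ft_force: [-4.0, 0.2, 6.8]
grip_width: 0.0072
```

Contact felt: about 10 N upward at cup z ≈ 0.028, which implies a bridge height of 82 mm and agrees with the vision estimate. Easing off slightly and checking before the slide.

Emit:
jog_arm:
  steps: "0 -0.02 -0.04 0 0;0 -0.04 -0.04 0 0;0 -0.04 -0.04 0 0"

```text
t: 12.77
ee_pos: [0.4998, -0.0442, 0.0896]
ee_rot: [-0.707, 0.707, 0.015, -0.014]
ft_force: [-2.4, -0.2, 5.0]
grip_width: 0.0069
```

```bash
python3 look.py d
python3 - <<'E'
from h import *
import pickle
w,p,q=pickle.load(open("snd.pkl","rb"))
crop(p,240,150,345,215,7,"sd2.png")
for i in range(3):
    s,P,R=tool();print(s["ft_force"].round(2),P.round(4)); vision.snapshot("top")
E
```

```text
12.9167 [ 0.4997559  -0.04423702  0.08961061] [-2.44768716 -0.01649277  6.06001983] 0.007266179087279813 yawz 92.39
TCP in tray [[-0.1602  0.0379]] tool x,z [0.999 0.042 0.001] [-0.042  0.999 -0.   ]
cup in tray est [[-0.1657  0.0379]] rel stop y 0.1049
[-2.45 -0.02  6.06] [ 0.4998 -0.0442  0.0896]
[-1.54  0.5   5.39] [ 0.4998 -0.0442  0.0896]
[-1.69  0.21  5.47] [ 0.4998 -0.0442  0.0896]
```

View pics/sd2.png

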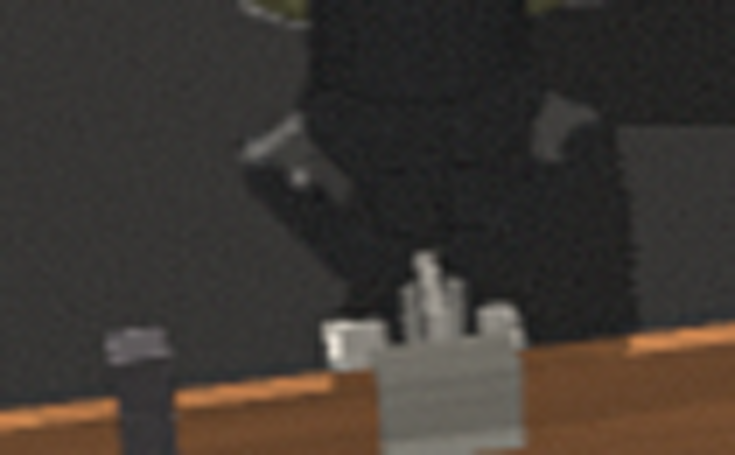

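View pics/w_d.png

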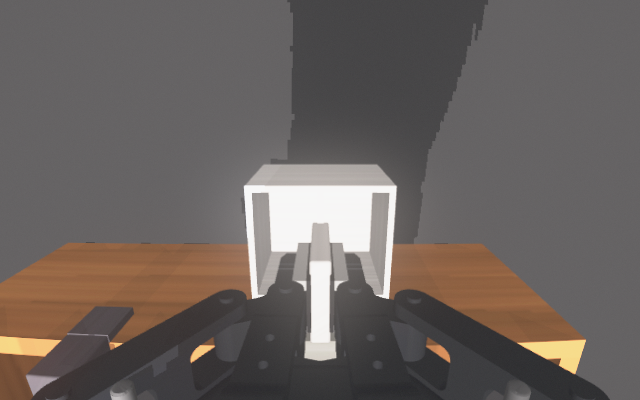

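Emit:
jog_arm:
  steps: "0 0 -0.03 0 0;0 0 -0.03 -0.1 0;0 0 -0.03 -0.3 0;0 0 -0.03 -0.6 0;0 0 -0.03 -1.0 0;0 0 -0.03 -1.4 0;0 0 -0.03 -1.8 0;0 0 -0.03 -2.2 0;0 0 -0.03 -2.6 0;0 0 -0.03 -2.9 0;0 0 -0.03 -3.0 0"

```text
t: 13.98
ee_pos: [0.5007, -0.0747, 0.0897]
ee_rot: [0.707, -0.707, -0.015, 0.014]
ft_force: [0.4, 5.7, 4.7]
grip_width: 0.0067
```

```bash
python3 look.py e
python3 - <<'E'
from h import *
import pickle
w,p,q=pickle.load(open("sne.pkl","rb"))
crop(p,240,150,345,215,7,"se2.png")
E
```

```text
14.1333 [ 0.50072494 -0.07482902  0.08967636] [-0.78247482  3.8101577   6.16719738] 0.0071638603440783285 yawz 92.35
TCP in tray [[-0.1605  0.0073]] tool x,z [0.999 0.041 0.   ] [-0.041  0.999 -0.   ]
cup in tray est [[-0.166   0.0073]] rel stop y 0.0743
```

View pics/se2.png

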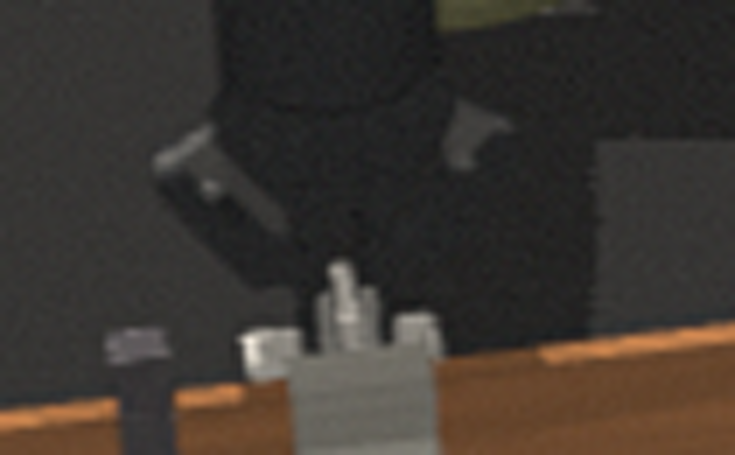

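Gap now ≈ 40 mm (crop 172→292 px), with steady contact and drag of about 4 N.

Emit:
jog_arm:
  steps: "0 0 0 -0.2 0;0 0 -0.02 -0.5 0;0 0 -0.02 -0.8 0;0 0 -0.02 -1.1 0;0 0 -0.02 -1.4 0;0 0 -0.02 -1.7 0;0 0 -0.02 -2.0 0;0 0 -0.02 -2.2 0;0 0 -0.02 -2.4 0;0 0 -0.02 -2.5 0;0 0 -0.02 -2.6 0;0 0 -0.02 -2.6 0"

```text
t: 15.13
ee_pos: [0.5016, -0.1004, 0.0897]
ee_rot: [-0.707, 0.707, 0.015, -0.015]
ft_force: [-0.6, 4.0, 3.9]
grip_width: 0.0065
```

```bash
python3 look.py f
python3 - <<'E'
from h import *
import pickle
w,p,q=pickle.load(open("snf.pkl","rb"))
crop(p,240,150,320,215,9,"sf2.png")
E
```

```text
15.2833 [ 0.50161391 -0.10041868  0.08971007] [-1.40041555  2.98310539  2.74697666] 0.00705442239415291 yawz 92.39
TCP in tray [[-0.1606 -0.0183]] tool x,z [ 0.999  0.042 -0.   ] [-0.042  0.999 -0.001]
cup in tray est [[-0.1661 -0.0183]] rel stop y 0.0487
```

View pics/sf2.png

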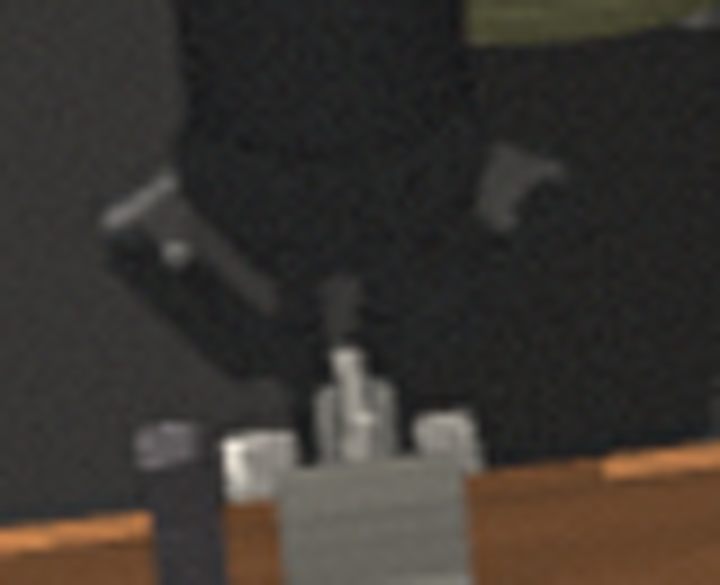

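Gap ≈ 16 mm; continuing slowly.

Emit:
jog_arm:
  steps: "0 0 0 -0.1 0;0 0 0 -0.2 0;0 0 0 -0.3 0;0 0 0 -0.4 0;0 0 0 -0.5 0;0 0 0 -0.6 0;0 0 0 -0.7 0;0 0 0 -0.8 0;0 0 0 -0.9 0;0 0 0 -1.0 0"

```text
t: 16.12
ee_pos: [0.502, -0.1103, 0.0897]
ee_rot: [0.707, -0.707, -0.015, 0.015]
ft_force: [0.7, 5.4, 3.7]
grip_width: 0.0068
```

Emit:
jog_arm:
  steps: "0 0 0 -0.05 0;0 0 0 -0.1 0;0 0 0 -0.15 0;0 0 0 -0.2 0"

```text
t: 16.45
ee_pos: [0.5021, -0.1122, 0.0897]
ee_rot: [0.707, -0.707, -0.015, 0.015]
ft_force: [-0.0, 4.4, 4.1]
grip_width: 0.0071
```

Emit:
jog_arm:
  steps: "0 0 0 -0.05 0;0 0 0 -0.1 0;0 0 0 -0.1 0"

```text
t: 16.7
ee_pos: [0.5022, -0.1133, 0.0897]
ee_rot: [-0.707, 0.707, 0.015, -0.015]
ft_force: [-0.8, 3.7, 4.2]
grip_width: 0.0066
```

Emit:
jog_arm:
  steps: "0 0 0 -0.05 0;0 0 0 -0.1 0;0 0 0 -0.1 0"

```text
t: 16.95
ee_pos: [0.5022, -0.1143, 0.0897]
ee_rot: [-0.707, 0.707, 0.015, -0.015]
ft_force: [-0.3, 4.6, 4.7]
grip_width: 0.0069
```

Emit:
jog_arm:
  steps: "0 0 0 -0.05 0;0 0 0 -0.05 0"

```text
t: 17.12
ee_pos: [0.5022, -0.1148, 0.0897]
ee_rot: [-0.707, 0.707, 0.015, -0.015]
ft_force: [-0.8, 4.0, 4.5]
grip_width: 0.0068
```

Emit:
jog_arm:
  steps: "0 0 0 -0.05 0;0 0 0 -0.05 0"

```text
t: 17.28
ee_pos: [0.5022, -0.1151, 0.0897]
ee_rot: [0.707, -0.707, -0.015, 0.015]
ft_force: [-0.5, 5.1, 4.2]
grip_width: 0.0068
```

Emit:
jog_arm:
  steps: "0 0 0 -0.05 0;0 0 0 -0.05 0"

```text
t: 17.45
ee_pos: [0.5022, -0.1152, 0.0897]
ee_rot: [0.707, -0.707, -0.015, 0.015]
ft_force: [-0.9, 6.6, 5.1]
grip_width: 0.0067
```

Emit:
jog_arm:
  steps: "0 0 0 -0.05 0;0 0 0 -0.05 0"

```text
t: 17.62
ee_pos: [0.5022, -0.1152, 0.0897]
ee_rot: [0.708, -0.706, -0.015, 0.015]
ft_force: [-0.7, 7.5, 5.5]
grip_width: 0.0073
```

Motion has stopped and the y force is climbing, so it butts. One more half millimetre, held briefly.

Emit:
jog_arm:
  steps: "0 0 0 -0.05 0;0 0 0 -0.05 0;0 0 0 -0.05 0"

```text
t: 17.87
ee_pos: [0.5022, -0.1153, 0.0897]
ee_rot: [0.708, -0.706, -0.015, 0.015]
ft_force: [-1.0, 8.8, 5.2]
grip_width: 0.0069
```

```bash
python3 look.py g
python3 - <<'E'
from h import *
import pickle
w,p,q=pickle.load(open("sng.pkl","rb"))
crop(p,240,150,320,215,9,"sg2.png")
E
```

```text
18.0167 [ 0.50212796 -0.11530262  0.08967807] [-1.18559827  9.05762861  5.22367669] 0.006775890203652649 yawz 92.45
TCP in tray [[-0.1608 -0.0332]] tool x,z [ 0.999  0.043 -0.   ] [-0.043  0.999  0.003]
cup in tray est [[-0.1663 -0.0332]] rel stop y 0.0338
```

View pics/sg2.png

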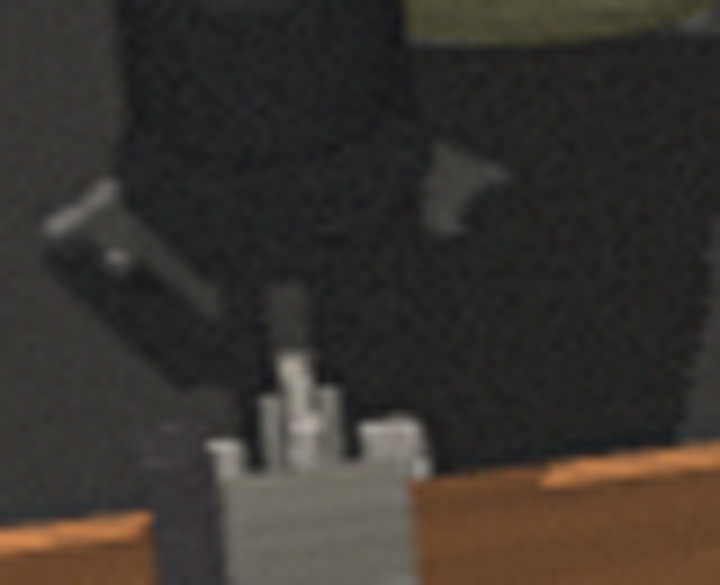

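View pics/w_g.png

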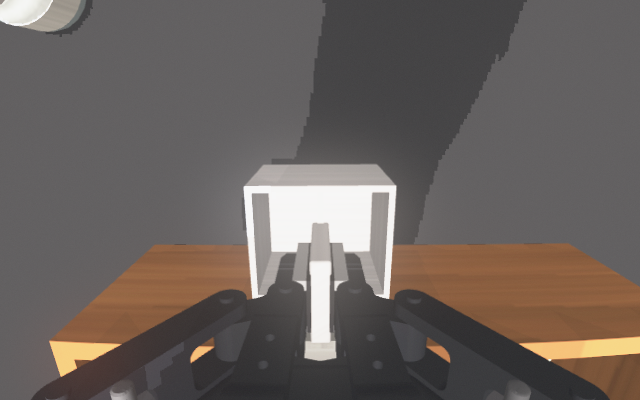

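Butted against the stop (y reaction ≈ 9 N, about 5 N of it beyond drag). Before release I relax the push, and bring the back plate lightly to the board's outer face so the cup does not swing when freed.

Emit:
jog_arm:
  steps: "0 0.05 -0.02 0.04 0;0 0.1 -0.03 0.08 0;0 0.1 -0.03 0.08 0"

```text
t: 18.27
ee_pos: [0.5022, -0.1152, 0.0897]
ee_rot: [0.707, -0.707, -0.014, 0.016]
ft_force: [-3.1, 5.5, 6.2]
grip_width: 0.0066
```

Emit:
jog_arm:
  steps: "0 0.05 0 0 0;0 0.05 0 0 0"

```text
t: 18.43
ee_pos: [0.5022, -0.1152, 0.0897]
ee_rot: [0.707, -0.707, -0.014, 0.016]
ft_force: [-3.5, 6.8, 8.1]
grip_width: 0.0069
```

Emit:
jog_arm:
  steps: "0 0.05 0 0 0;0 0.05 0 0 0"

```text
t: 18.6
ee_pos: [0.5022, -0.1152, 0.0897]
ee_rot: [0.707, -0.707, -0.014, 0.016]
ft_force: [-6.1, 6.2, 8.5]
grip_width: 0.0069
```

The back plate already touches, as x no longer moves. Ease off and release.

Emit:
jog_arm:
  steps: "0 -0.06 -0.03 0.03 0;0 -0.1 -0.05 0.05 0;0 -0.1 -0.05 0.05 0"
  force: 20

```text
t: 18.85
ee_pos: [0.5022, -0.1151, 0.0898]
ee_rot: [0.707, -0.707, -0.014, 0.015]
ft_force: [-1.4, 4.6, 0.3]
grip_width: 0.0069
```

Emit:
jog_arm:
  steps: "10 0 0 0 0;12 0 0 0 0;14 0 0 0 0;16 0 0 0 0;20 0 0 0 0;25 0 0 0 0;30 0 0 0 0;35 0 0 0 0;40 0 0 0 0"

```text
t: 19.6
ee_pos: [0.5033, -0.1154, 0.0905]
ee_rot: [-0.707, 0.707, 0.015, -0.015]
ft_force: [0.1, -0.0, 1.1]
grip_width: 0.0339
```

```bash
python3 look.py h
python3 - <<'E'
from h import *
import pickle
w,p,q=pickle.load(open("snh.pkl","rb"))
crop(p,240,150,320,215,9,"sh2.png")
E
```

```text
19.75 [ 0.50328028 -0.1153578   0.09051807] [-0.06149568 -0.04468745 -0.34156407] 0.034350515682935366 yawz 92.39
TCP in tray [[-0.1596 -0.0333]] tool x,z [0.999 0.042 0.   ] [-0.042  0.999 -0.   ]
cup in tray est [[-0.1651 -0.0333]] rel stop y 0.0337
```

View pics/sh2.png

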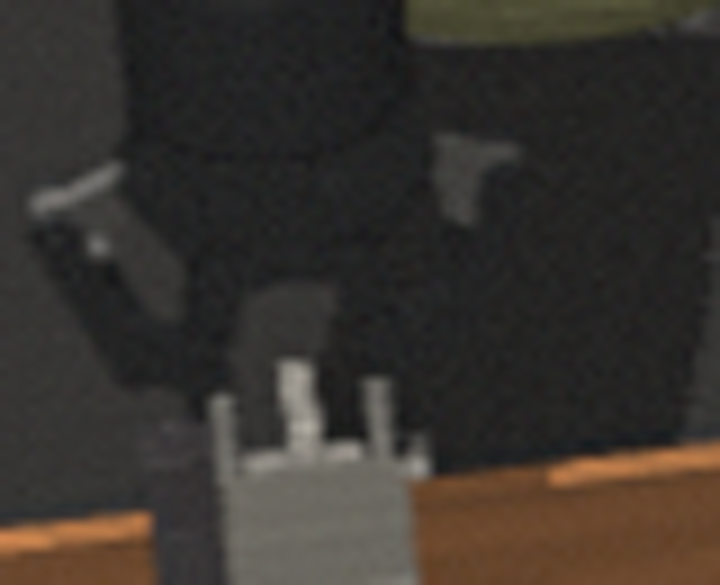

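View pics/w_h.png

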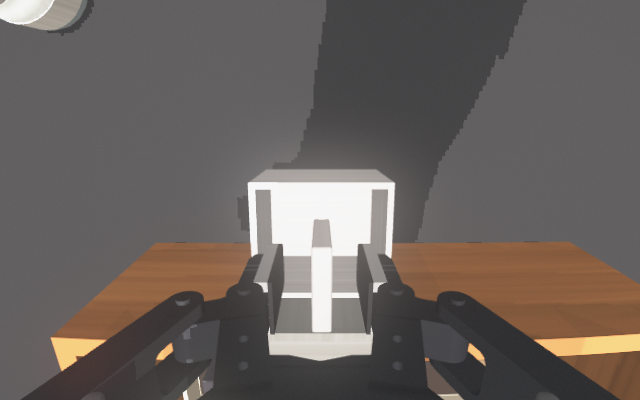

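The cup hangs free on the hook, with the tab (322 px) clear between the open fingers. Retreat straight up.

Emit:
jog_arm:
  steps: "40 0 -0.5 0 0;40 0 -1.5 0 0;40 0 -3 0 0;40 0 -5 0 0;40 0 -8 0 0;40 0 -11 0 0;40 0 -14 0 0;40 0 -15 0 0;40 0 -15 0 0"

```text
t: 20.5
ee_pos: [0.5054, -0.1158, 0.2446]
ee_rot: [-0.706, 0.708, 0.017, -0.012]
ft_force: [0.3, -0.2, 0.7]
grip_width: 0.0339
```

```bash
python3 look.py i
python3 - <<'E'
from h import *
import pickle
w,p,q=pickle.load(open("sni.pkl","rb"))
crop(p,240,150,320,215,9,"si2.png")
crop(w,170,130,440,400,2.2,"wi2.png")
E
```

```text
20.65 [ 0.50257213 -0.1151724   0.23948174] [-0.22017891 -0.19781589 -1.47797916] 0.03436555324002324 yawz 92.39
TCP in tray [[-0.1603 -0.0331]] tool x,z [ 0.999  0.042 -0.001] [-0.042  0.999  0.   ]
cup in tray est [[-0.1658 -0.0331]] rel stop y 0.0339
```

View pics/si2.png

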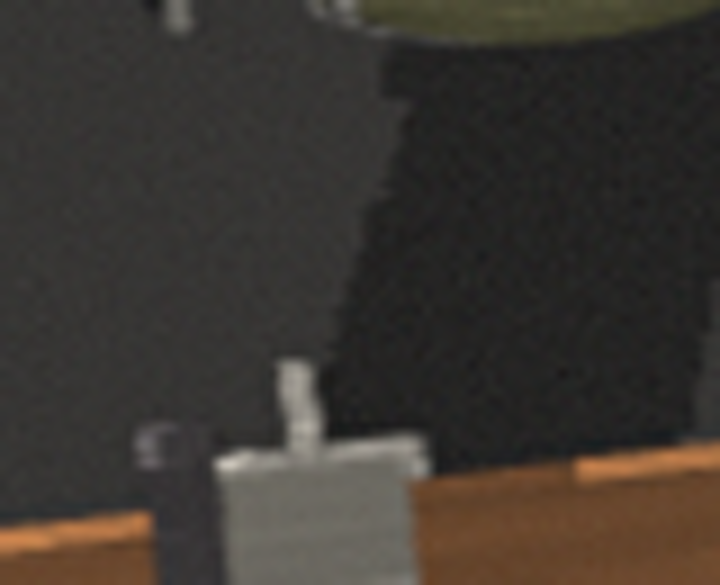

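View pics/w_i.png

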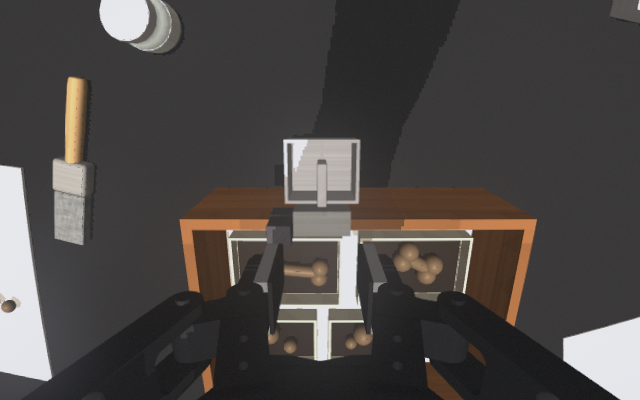

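Run:
```python
from h import *
import pickle
w,p,q=pickle.load(open("sni.pkl","rb"))
crop(w,250,125,380,255,5,"wi3.png")
```

```text
(no output)
```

View pics/wi3.png

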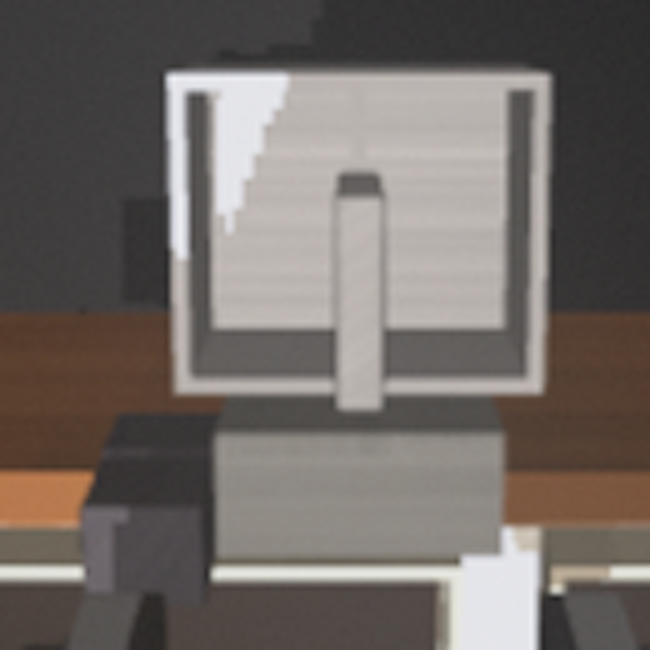

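Run:
```python
from h import *
import pickle
w,p,q=pickle.load(open("sni.pkl","rb"))
Z=.055
m=np.array([(-.03,.035,Z),(-.03,-.035,Z),(.03,.035,Z),(.03,-.035,Z),(-.012,.004,.095),(-.012,-.004,.095),(.024,.004,.095),(.024,-.004,.095)])
u=unc([(552,71),(166,71),(544,394),(175,394),(384,195),(335,195),(383,411),(336,411)],5,[250,125])
f=lambda v:(proj(w,Rn.from_euler("zyx",[v[2],v[4],0]).apply(m)+[v[0],v[1],v[3]])-u).ravel()
r=least_squares(f,[.497,-.115,.042,.028,0]);print(r.x.round(4),np.abs(r.fun).max().round(2))
print("in tray",tofr(np.array([.6639,-.0729,.0418]),r.x[:2][None]).round(4))
s,P,R=tool();print(s["t"],P.round(3),s["ft_force"].round(2))
r2=vision.snapshot("scene")
for l in("jar","brush","long_bone","short_bone"):print(l,[(round(d["p"],2),np.round(d["at"],3).tolist()) for d in vision.recognise(r2,l)][:2])
```

```text
[ 0.5033 -0.1138  0.0419  0.0276 -0.0791] 0.28
in tray [[-0.1622 -0.0342]]
20.65 [ 0.503 -0.115  0.239] [-0.22 -0.2  -1.48]
jar [(0.85, [0.388, -0.288, 0.044])]
brush [(0.77, [0.553, -0.407, 0.019])]
long_bone [(0.8, [0.639, -0.144, 0.029])]
short_bone [(0.74, [0.625, 0.002, 0.034]), (0.63, [0.676, -0.069, 0.047])]
```

The cup is hanging at tray x ≈ −0.162 and height ≈ 0.028 m, leaning 0.08 rad and square to the tray. The other things have not moved. Handing in.

```bash
python3 -c "
from bench import r
print(r.finish_job())"
```

```text
the job is handed in; nothing more can be done
None
```

The cup is hanging by its hook on the near board, butted against the stop, and the job is handed in. It took about 21 s of the 64 s. `finish_job` gives no verdict, so the result below rests on my own readings.

**What I did:**
- I picked the 60×70 mm cup out of three by its measured rim size and gripped it by the tab.
- I lowered the hook over the board about 105–110 mm to the +y side of the stop. First contact implied a bridge height of about 82 mm, which agrees with the roughly 83 mm I read from the pictures. The board reaction peaked at about 10 N.
- I slid it along with about 7 N of downward press and 4–5 N of drag until it butted against the stop. The sideways force there was about 9 N, around 5 N of it beyond drag.
- I then eased the push, released at low grip and retreated straight up.

**Last checks, all within limits:**

| Check | Measured | Required |
|---|---|---|
| Cup origin, tray x | −162 mm | −174 to −156 mm |
| Height above bench | 28 mm | 12 to 48 mm |
| Lean | 0.08 rad | below 0.17 rad |
| Square to tray | less than 0.01 rad off | below 0.15 rad |
| Gap from hook to stop | about 0.5 mm | within 2.5 mm |
| Jar, brush and both bones | moved 2 mm or less, within detection error | under 15 mm |

**Disagreements:**
- The scene and top cameras differed by 2–3 mm, so for lowering I relied on the wrist camera's cup-to-tray offset.
- The wrist fit of the stop came out about 6 mm too low. I did not use it; the stop was found by feel.

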